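# Put the jam carrier under the stand's shelf and fit its top tray

### The arm

A 6-joint arm with a two-finger parallel gripper is mounted at the origin on the work surface. World frame = base frame: x ahead of the robot, y to its left, z up, the work surface at z = 0. Lengths are in m, angles in degrees, forces in N, time in s.
With the tool pointing down it reaches from about 0.4 to 0.825 m from the base axis. Payload 7 kg.
Tool frame: the origin (TCP) lies between the finger pads; the fingertips stand 11 mm ahead of it and the grasp point (between the pads) lies 8 mm behind it; z points along the fingers, y is the direction in which the jaws open and shut (so a half turn about z gives the same grasp; the last joint's range is limited). The gripper opens to 88 mm and grips with 3 to 60 N. Pads are 19 mm wide; open, the fingers measure 130 mm over their backs; the gripper's body (78 mm by 193 mm) begins 47 mm behind the grasp point.
Start: joints at [-60.155, 20.546, 0.682, 0, -70.136, -16.507], TCP at [0.156, -0.657, 0.238] pointing down, gripper open.
Joint ranges: [-176.03, 176.03], [-82.01, 121.73], [-58.28, 71.71], [-173.87, 95.51], [-174.79, -0.11], [-173.66, 173.66]. Speed limits (degrees/s): [136.94, 136.94, 172.46, 180, 180, 180].

### API

Orientations are given as [roll, pitch, yaw] about the fixed x, y, z axes, in that order (R = Rz(yaw) Ry(pitch) Rx(roll)).
In Python, from plant import r gives the robot as it stands.
- The arm moves only by the shell command python3 -m inch 'ROWS' [OPENING] [FORCE]. ROWS is JSON, a list of rows, each an object of numbers: "x", "y", "z": the shift along the tool's x, y, z as a fraction of full scale; "yaw": the turn about the tool's z as a fraction of full scale. In form: [{"x": .., "y": .., "z": .., "yaw": ..}, ...]. A call has 1 to 5 rows; each row shifts and turns the pose as measured when the row begins, along the tool's axes as they then stand; what a row does not reach is not made up. Full scale, the value 1, is 0.025 m for a shift and 4 degrees for a turn. A row lasts 1/12 s, in which the tool goes at most 41.7 mm and 7.16 degrees, less where a joint would pass 70% of its speed; a pose out of reach is approached as far as the arm can. A call with a number of a shift or a turn outside -1 to 1 is refused whole. A call with a gripper value outside its range is refused whole. OPENING is the opening, from -1 (shut) to 1 (fully open), set as the call begins (- or left out, the last holds). The fingers move at their own pace and stop on an object; FORCE is the grip in N (left out, the last holds). Time passes only in rows, so rows that do not move let the fingers close. It gives the time, the measured TCP pose, the force and the opening at its end, in the units of the state.
- r.get_state(): the state, without advancing time (a new reading comes with each control period).
- r.capture(name): name is "side" or "top"; returns (picture, depth): 420x560x3 uint8, red, green, blue; 420x560 float32, m along the optical axis (not along the pixel's ray), 0 where there is no reading.
- r.camera_info(name): a dict with "mtx" (3x3 intrinsics, pixels), "pose" (4x4, takes a point from camera to world coordinates). Camera axes: x right, y down, z forward; pixel columns grow to the right and rows downward; lengths in m; the calibration is good to about 2 mm. A picture is of the moment at which its call begins. camera_info takes no time and is no camera call.
- r.close_job(): hands the job in, once; it reports no verdict.
The state is a dict: "time_s": time; "joints": joint angles; "qd": joint speeds; "joint_torque": joint torques, N m; "tcp_pos": TCP position; "eef_rot": TCP orientation; "contact_force": force on the tool from outside, world axes, zero at the start; "moment": the same for the moment, N m; "gripper_width": finger opening in m.
Only numpy, scipy, OpenCV 4.12 (cv2) and the standard library are available. Lean on these libraries where they do the work, as an engineer would, in place of code of your own. Each camera call takes 0.05 s, during which the arm holds its last target. There are 200 camera calls.

### The job

Make up the little wooden jam stand on the farm-shop counter: slide the carrier with its three jam jars in under the middle shelf, handle outward, until it is fully home against the back stop, and fit the lift-off top tray over the stand's four posts so that it sits down level on all four collars. Keep the jars standing upright in the carrier, lower the top tray rather than dropping it, and leave the rest of the stock and the counter brush where they are.

Things in the scene. Friction and masses are not known exactly. Their poses are not given: they have to be found in the camera images.
- stand: Counter-top tiered display stand, brown wood with dark steel posts, fixed; 200 mm long (its x), 170 mm wide (y). Origin: middle of its footprint, at counter height. Its x axis points from the open mouth (x = -100 mm) to the back, z up. The middle shelf (x -100 to +100 mm) roofs the bay: underside 85 mm, top 97 mm above the counter
- stand_mouth (a point): Centre of the bay's mouth, at counter height, 100 mm before the stand's origin; axes as the stand's. The bay has no floor, the carrier slides on the counter. Two wooden sills 16 mm high guide it, inner faces at y = +/-53 mm (the carrier has 8 mm of play each side), bevelled out to about +/-62 mm over the first 28 mm. The back stop is a cross bar 16 mm high, its front face 185 mm in from this point
- stand_collars (a point): Middle of the stand, level with the tops of its four collars, 170 mm above the counter; axes as the stand's. Four upright posts, 10 mm thick, stand at x = +/-85, y = +/-70 mm from here; each carries a collar 24 mm across on which the top tray rests, is full thickness to 28 mm above the collar and ends in a tapered tip 40 mm above it
- carrier_grip (a point): Centre of the jar carrier's paddle handle, 26 mm above the counter. Axes are the carrier's: +x points from the handle along the tray to its leading end, z up. The handle is 100 mm long (x), 28 mm wide (y), 24 mm high, its underside 14 mm off the counter. With the carrier fully home this point lies at x = -165, y = 0 mm in the stand's frame and the tray is 15 mm proud of the shelf
- carrier: The jar carrier: shallow tray of brown wood, 200 x 90 mm, lying on the counter, about 0.3 kg empty and 0.85 kg with its three jars. Origin: centre of the tray's underside, 150 mm ahead (+x) of the handle's centre; +x away from the handle. Side walls 18 mm high, end board at the handle 42 mm high, low dividers between the jars
- jam1: Amber jam jar with brass lid, 56 mm across and 62 mm high, about 0.18 kg, loose in compartment 1 of the carrier (1 nearest the handle), 6 mm above the counter, so its lid is 68 mm above the counter. Origin: centre of its underside
- jam2: Amber jam jar with brass lid, 56 mm across and 62 mm high, about 0.18 kg, loose in compartment 2 of the carrier (1 nearest the handle), 6 mm above the counter, so its lid is 68 mm above the counter. Origin: centre of its underside
- jam3: Amber jam jar with brass lid, 56 mm across and 62 mm high, about 0.18 kg, loose in compartment 3 of the carrier (1 nearest the handle), 6 mm above the counter, so its lid is 68 mm above the counter. Origin: centre of its underside
- toptray_handle (a point): Centre of the handle bar of the lift-off top tray, over its middle, 62 mm above its underside. The bar, of darker wood, runs along the tray's x: 120 mm long, 16 mm wide (y), 14 mm high, 96 mm clear between its uprights, 45 mm clear below. With the tray seated this point is 232 mm above the counter over the stand's origin, its x along the stand's x; either way round is right
- toptray: The top tray: brown wood, 200 mm (x) by 170 mm (y), floor 10 mm thick, rim 34 mm high, about 0.45 kg, empty, lying on the counter; a 15 mm hole in each corner of the floor at x = +/-85, y = +/-70 mm. Origin: centre of its underside
- tin1: Bystander: squat white jar with silvery lid, 58 mm across, 40 mm high, on the stand's middle shelf. Origin: centre of its underside
- tin2: Bystander: squat white jar with silvery lid, 58 mm across, 40 mm high, on the stand's middle shelf. Origin: centre of its underside
- cream1: Bystander: white bottle with green cap, 68 mm across, 200 mm high, on the counter. Origin: centre of its underside
- cream2: Bystander: white bottle with green cap, 68 mm across, 200 mm high, on the counter. Origin: centre of its underside
- honey: Bystander: honey jar, 72 mm across, 90 mm high, on the counter. Origin: centre of its underside
- brush: Bystander: flat counter brush with a wooden handle, 170 mm long, lying on the counter
Not all that is in view belongs to the job. What is shaped like the jam2 but green or red is not meant. What is shaped like the jam1 but purple is not meant.

How it is judged:
By the outcome, as a careful person would: the job done as asked, in the order asked, and still so for the second after the job is handed in, with the robot touching nothing.
It also fails if it takes over 72 s, if anything falls off the work surface, if the arm or the gripper's body presses on something with over 40 N, if the wrist force passes 120 N, or if a joint passes its speed limit or range.

## Working session

There is one attempt and no reset: what is moved stays moved. The work goes in short steps, Python scripts to look and compute and a shell command to move; the robot and the scene stay as the last step left them, time stands still between calls to the robot, and variables do not carry over. Pictures are saved under pics/ and viewed, about 8 in all and at most 12, crops included, and the job is handed in when it is done.

```bash
mkdir -p pics; ls
cat > h.py <<'E'
import numpy as np, cv2
from plant import r
def cap(n):
    im,d=r.capture(n); return im,d
def pts(n,d):
    c=r.camera_info(n);K=np.array(c["mtx"]);P=np.array(c["pose"])
    v,u=np.mgrid[0:d.shape[0],0:d.shape[1]]
    p=np.stack([(u-K[0,2])/K[0,0]*d,(v-K[1,2])/K[1,1]*d,d],-1)
    return p@P[:3,:3].T+P[:3,3]
def ray(n,u,v,z):
    c=r.camera_info(n);K=np.array(c["mtx"]);P=np.array(c["pose"])
    q=P[:3,:3]@np.array([(u-K[0,2])/K[0,0],(v-K[1,2])/K[1,1],1]);o=P[:3,3]
    return o+q*(z-o[2])/q[2]
def save(n,im): cv2.imwrite('pics/'+n+'.png',cv2.cvtColor(im,cv2.COLOR_RGB2BGR))
E
python3 - <<'E'
from h import *
for n in('top','side'):
    im,d=cap(n); save(n+'0',im); np.savez('pics/'+n+'0.npz',im=im,d=d)
    print(n,np.round(r.camera_info(n)["pose"],3).tolist(),r.camera_info(n)["mtx"])
print(r.get_state())
E
```

```text
pics
top [[-0.002, -0.991, 0.135, 0.38], [-1.0, 0.006, 0.027, -0.006], [-0.028, -0.134, -0.991, 1.114], [0.0, 0.0, 0.0, 1.0]] [[413.00992877   0.         274.26365106]
 [  0.         413.00992877 211.23893099]
 [  0.           0.           1.        ]]
side [[-0.956, -0.221, 0.194, 0.296], [-0.293, 0.682, -0.67, 0.806], [0.016, -0.697, -0.716, 0.972], [0.0, 0.0, 0.0, 1.0]] [[413.29008255   0.         274.23123888]
 [  0.         413.29008255 217.82055338]
 [  0.           0.           1.        ]]
{'time_s': 0.1, 'joints': array([-6.01558051e+01,  2.05879411e+01,  6.40411280e-01, -1.68401673e-02,
       -7.01359959e+01, -1.65078436e+01]), 'qd': array([ 0.00987388, -0.1746939 ,  0.0979979 ,  0.09236625, -0.00479233,
        0.0424653 ]), 'joint_torque': array([-2.80282002e-03, -5.84159875e+01,  2.93751490e+01,  7.01557651e+00,
        1.01804579e-02, -5.38563847e-05]), 'tcp_pos': array([ 0.15559063, -0.65640412,  0.23672284]), 'eef_rot': array([ 1.79915418e+02, -8.55640766e-03, -1.66669376e+02]), 'contact_force': array([-0.14778044, -0.15613558,  0.01102725]), 'moment': array([0.00571797, 0.00887725, 0.03295724]), 'gripper_width': 0.08759483476951456}
```

View pics/top0.png

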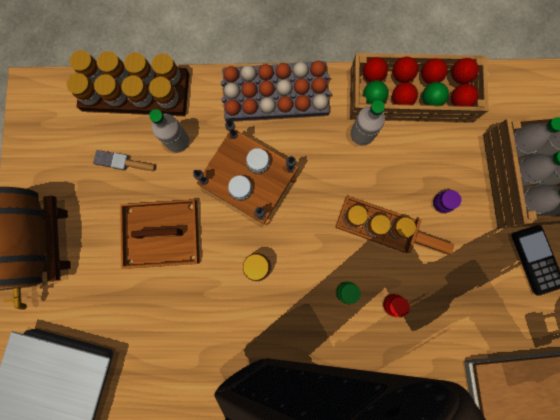

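View pics/side0.png

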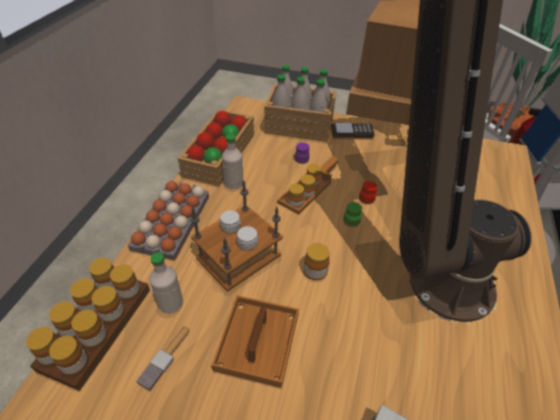

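The top view shows the stand at about (250,175), its post tips near (232,130), (290,163), (261,212) and (200,177), and the top tray at (160,233). The honey jar is at (256,267) and the brush at (125,160).

Several things look like the jam jars:
- Three amber jars sit in the handled carrier at (358,215), (380,225) and (405,227), with the handle at (433,242). They match the description.
- Green (348,293), red (397,306) and purple (447,200) are decoys.
- The amber jars at (125,80) are in a separate crate without a handle.

Next I'll measure and take one enlarged crop.

Run:
```python
from h import *
T=np.load('pics/top0.npz');im,d=T['im'],T['d'];P=pts('top',d);Z=P[...,2]
S=np.load('pics/side0.npz');ps=pts('side',S['d']);zs=ps[...,2]
print('counter z',np.median(Z[230:260,300:330]))
def boxof(m,P,t):
    q=P[m][:,:2].astype(np.float32); print(t,len(q),np.round(P[m].mean(0),4),[np.round(a,4) for a in cv2.minAreaRect(q)])
v,u=np.mgrid[0:420,0:560]
R=lambda a,b,c,e:(u>=a)&(u<=b)&(v>=c)&(v<=e)
# tray handle & rim
boxof(R(120,202,198,270)&(Z>.05)&(Z<.075),P,'trayhandle')
boxof(R(115,205,195,272)&(Z>.028)&(Z<.04),P,'trayrim')
# shelf
boxof(R(190,305,115,225)&(Z>.09)&(Z<.103),P,'shelf')
# posts
m=(R(185,310,110,230)&(Z>.155)&(Z<.22)).astype(np.uint8)
n,l,s,c=cv2.connectedComponentsWithStats(m)
for i in range(1,n):
    if s[i,4]>4: q=P[l==i]; print('post',c[i],s[i,4],np.round(np.r_[q.mean(0),q[:,2].max()],4))
# carrier
boxof(R(410,460,225,260)&(Z>.03)&(Z<.05),P,'carrhandle')
boxof(R(330,420,190,255)&(Z>.012)&(Z<.05),P,'carrtray')
hsv=cv2.cvtColor(im,cv2.COLOR_RGB2HSV)
m=(R(330,425,195,250)&(Z>.06)&(Z<.075)).astype(np.uint8)
n,l,s,c=cv2.connectedComponentsWithStats(m)
for i in range(1,n):
    if s[i,4]>20: print('lid',c[i],s[i,4],np.round(P[l==i].mean(0),4))
# others
for t,b in dict(honey=(235,275,250,285),cream1=(150,190,105,155),cream2=(350,385,98,148),green=(335,362,280,306),red=(383,412,293,320),purple=(432,465,187,215)).items():
    m=R(*b)&(Z>.03); boxof(m,P,t); print(Z[m].max())
a=cv2.resize(S['im'][160:300,180:350],None,fx=4,fy=4); 
save('crop1',a[:560,:680])
```

```text
counter z 0.00045439030423388704
trayhandle 314 [0.4695 0.3291 0.0682] [array([0.4701, 0.3308]), array([0.0166, 0.1206]), np.float64(3.6069)]
trayrim 644 [0.4707 0.3335 0.0337] [array([0.4702, 0.3315]), array([0.1705, 0.2021]), np.float64(3.699)]
shelf 4014 [0.6108 0.0907 0.0973] [array([0.6125, 0.0902]), array([0.201 , 0.1705]), np.float64(58.362)]
post [229.625      125.04545455] 88 [0.7135 0.1247 0.1784 0.2104]
post [290.6627907 161.1627907] 86 [ 0.6248 -0.0187  0.1779  0.2126]
post [198.125      174.44318182] 88 [0.5952 0.1969 0.1776 0.212 ]
post [259.37647059 211.62352941] 85 [0.5069 0.0538 0.1775 0.2117]
carrhandle 518 [ 0.4444 -0.3786  0.0386] [array([ 0.4521, -0.381 ]), array([0.1132, 0.0703]), np.float64(88.3496)]
carrtray 1065 [ 0.4856 -0.2555  0.0274] [array([ 0.4909, -0.2578]), array([0.2205, 0.091 ]), np.float64(69.822)]
lid [357.30564784 215.02990033] 301 [ 0.5115 -0.1882  0.0684]
lid [380.24918033 224.38688525] 305 [ 0.4873 -0.2453  0.0682]
lid [405.34615385 227.07692308] 312 [ 0.4802 -0.3079  0.0682]
honey 645 [0.3812 0.0655 0.0939] [array([0.3884, 0.055 ]), array([0.0712, 0.1   ]), np.float64(27.88)]
1.1144339152011236
cream1 1230 [0.7343 0.2881 0.1202] [array([0.5955, 0.1898]), array([0.5727, 0.1009]), np.float64(32.2834)]
1.1144339152011236
cream2 1300 [ 0.7478 -0.2111  0.1223] [array([ 0.5911, -0.1439]), array([0.0994, 0.4941]), np.float64(68.1451)]
1.1144339152011236
green 390 [ 0.3164 -0.1634  0.0578] [array([ 0.3163, -0.1642]), array([0.0506, 0.0512]), np.float64(17.8385)]
0.06793715859374028
red 424 [ 0.2852 -0.2799  0.0672] [array([ 0.3388, -0.1626]), array([0.3199, 0.0538]), np.float64(65.5992)]
1.1144339152011236
purple 424 [ 0.5477 -0.4203  0.066 ] [array([ 0.4592, -0.2343]), array([0.0533, 0.4804]), np.float64(25.3664)]
1.1144339152011236
```

View pics/crop1.png

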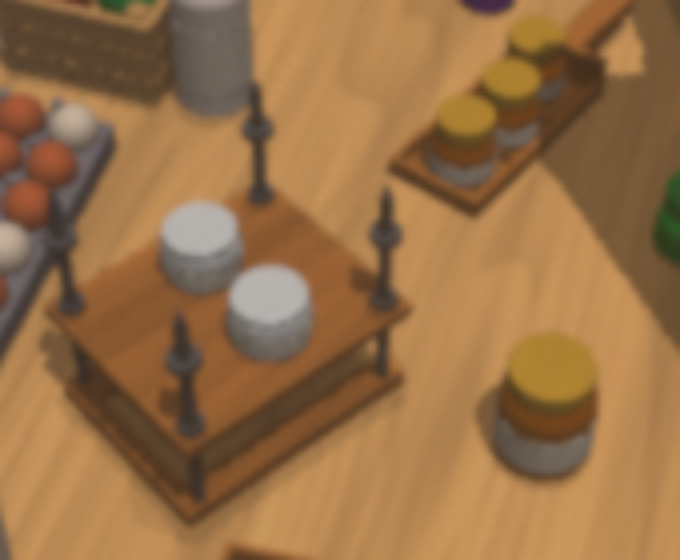

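The crop shows the cross bar joining the sills at the stand's lower-left end (crop about (130,460)), so the mouth faces the carrier. The carrier in the upper right holds the three brass-lidded amber jars, so it is the right one. The decoys are single jars outside it. Next I'll write a planning helper and refine the handle pose.

```bash
cat >> h.py <<'E'
from math import sin,cos,radians
def plan(x,y,z,yaw,n=None):
    s=r.get_state();p=np.array(s['tcp_pos']);a=s['eef_rot'][2]
    D=np.array([x,y,z])-p; da=(yaw-a+180)%360-180
    m=max(np.linalg.norm(D)/.025,abs(da)/4); n=n or int(np.ceil(m))
    print('t',round(s['time_s'],2),'pos',p.round(4),'rot',np.round(s['eef_rot'],2),'F',np.round(s['contact_force'],1),'w',round(s['gripper_width'],4),'D',D.round(4),'da',round(da,2),'n',n)
    for k in range(n):
        b=radians(a+da*k/n);d=D/n
        print('%d {"x":%.2f,"y":%.2f,"z":%.2f,"yaw":%.2f}'%(k,(d[0]*cos(b)+d[1]*sin(b))/.025,(d[0]*sin(b)-d[1]*cos(b))/.025,-d[2]/.025,-da/n/4))
E
python3 - <<'E'
from h import *
T=np.load('pics/top0.npz');im,d=T['im'],T['d'];P=pts('top',d);Z=P[...,2]
v,u=np.mgrid[0:420,0:560]
m=(u>410)&(u<465)&(v>225)&(v<262)&(Z>.033)&(Z<.0415)
e=np.array([.345,.9385]);q=P[m][:,:2];q=q[(q-[.4427,-.3889])@e<.045]
print(len(q),cv2.minAreaRect(q.astype(np.float32)))
for lo,hi in((.014,.022),(.022,.05)):
  m=(u>330)&(u<425)&(v>190)&(v<258)&(Z>lo)&(Z<hi);w=P[m][:,:2];w=w[(w-[.4427,-.3889])@e>.054];print(len(w),cv2.minAreaRect(w.astype(np.float32)))
plan(.443,-.389,.12,-110)
E
```

```text
374 ((0.4416334629058838, -0.39082515239715576), (0.09415384382009506, 0.02842736430466175), 69.96696472167969)
481 ((0.49546128511428833, -0.24535927176475525), (0.19389429688453674, 0.09101008623838425), 69.8219985961914)
425 ((0.4952715337276459, -0.24629610776901245), (0.1957862824201584, 0.08858834207057953), 69.70536804199219)
t 0.1 pos [ 0.1556 -0.6564  0.2367] rot [ 1.7992e+02 -1.0000e-02 -1.6667e+02] F [-0.1 -0.2  0. ] w 0.0876 D [ 0.2874  0.2674 -0.1167] da 56.67 n 17
0 {"x":-0.80,"y":0.46,"z":0.27,"yaw":-0.83}
1 {"x":-0.83,"y":0.41,"z":0.27,"yaw":-0.83}
2 {"x":-0.85,"y":0.36,"z":0.27,"yaw":-0.83}
3 {"x":-0.87,"y":0.31,"z":0.27,"yaw":-0.83}
4 {"x":-0.89,"y":0.26,"z":0.27,"yaw":-0.83}
5 {"x":-0.90,"y":0.21,"z":0.27,"yaw":-0.83}
6 {"x":-0.91,"y":0.15,"z":0.27,"yaw":-0.83}
7 {"x":-0.92,"y":0.10,"z":0.27,"yaw":-0.83}
8 {"x":-0.92,"y":0.05,"z":0.27,"yaw":-0.83}
9 {"x":-0.92,"y":-0.01,"z":0.27,"yaw":-0.83}
10 {"x":-0.92,"y":-0.06,"z":0.27,"yaw":-0.83}
11 {"x":-0.92,"y":-0.11,"z":0.27,"yaw":-0.83}
12 {"x":-0.91,"y":-0.17,"z":0.27,"yaw":-0.83}
13 {"x":-0.90,"y":-0.22,"z":0.27,"yaw":-0.83}
14 {"x":-0.88,"y":-0.27,"z":0.27,"yaw":-0.83}
15 {"x":-0.87,"y":-0.32,"z":0.27,"yaw":-0.83}
16 {"x":-0.85,"y":-0.37,"z":0.27,"yaw":-0.83}
```

```bash
python3 -m inch '[{"x":-0.80,"y":0.46,"z":0.2,"yaw":-0.83},{"x":-0.83,"y":0.41,"z":0.2,"yaw":-0.83},{"x":-0.85,"y":0.36,"z":0.2,"yaw":-0.83},{"x":-0.87,"y":0.31,"z":0.2,"yaw":-0.83},{"x":-0.89,"y":0.26,"z":0.2,"yaw":-0.83}]' 1 25
python3 -m inch '[{"x":-0.9,"y":0.21,"z":0.27,"yaw":-0.83},{"x":-0.91,"y":0.15,"z":0.27,"yaw":-0.83},{"x":-0.92,"y":0.1,"z":0.27,"yaw":-0.83},{"x":-0.92,"y":0.05,"z":0.27,"yaw":-0.83},{"x":-0.92,"y":-0.01,"z":0.27,"yaw":-0.83}]'
python3 -c "
from h import *
plan(.443,-.388,.12,-110)"
```

```text
time_s: 0.52
tcp_pos: [0.2387, -0.5767, 0.2085]
eef_rot: [179.7, -0.0, -149.9]
contact_force: [-0.1, -0.3, -0.5]
gripper_width: 0.0875
time_s: 0.93
tcp_pos: [0.3253, -0.4921, 0.1719]
eef_rot: [179.6, 0.1, -132.5]
contact_force: [0.5, 0.4, -0.3]
gripper_width: 0.088
t 0.93 pos [ 0.3253 -0.4921  0.1719] rot [ 1.7958e+02  9.0000e-02 -1.3245e+02] F [ 0.5  0.4 -0.3] w 0.088 D [ 0.1177  0.1041 -0.0519] da 22.45 n 7
0 {"x":-0.89,"y":-0.09,"z":0.30,"yaw":-0.80}
1 {"x":-0.89,"y":-0.14,"z":0.30,"yaw":-0.80}
2 {"x":-0.88,"y":-0.19,"z":0.30,"yaw":-0.80}
3 {"x":-0.86,"y":-0.24,"z":0.30,"yaw":-0.80}
4 {"x":-0.85,"y":-0.29,"z":0.30,"yaw":-0.80}
5 {"x":-0.83,"y":-0.34,"z":0.30,"yaw":-0.80}
6 {"x":-0.81,"y":-0.38,"z":0.30,"yaw":-0.80}
```

```bash
python3 -m inch '[{"x":-0.89,"y":-0.09,"z":0.3,"yaw":-0.8},{"x":-0.89,"y":-0.14,"z":0.3,"yaw":-0.8},{"x":-0.88,"y":-0.19,"z":0.3,"yaw":-0.8},{"x":-0.86,"y":-0.24,"z":0.3,"yaw":-0.8},{"x":-0.85,"y":-0.29,"z":0.3,"yaw":-0.8}]'
python3 -m inch '[{"x":-0.83,"y":-0.34,"z":0.3,"yaw":-0.8},{"x":-0.81,"y":-0.38,"z":0.3,"yaw":-0.8},{},{}]'
python3 - <<'E'
from h import *
plan(.443,-.388,.022,-110)
im,d=cap('side');save('s1',cv2.resize(im[80:290,180:460],None,fx=2.5,fy=2.5))
E
```

```text
time_s: 1.35
tcp_pos: [0.4113, -0.4114, 0.1315]
eef_rot: [179.5, 0.3, -115.6]
contact_force: [0.4, -0.1, -0.3]
gripper_width: 0.0874
t 1.35 pos [ 0.4113 -0.4114  0.1315] rot [ 179.49    0.25 -115.63] F [ 0.4 -0.1 -0.3] w 0.0874 D [ 0.0317  0.0234 -0.1095] da 5.63 n 5
0 {"x":-0.28,"y":-0.15,"z":0.88,"yaw":-0.28}
1 {"x":-0.28,"y":-0.15,"z":0.88,"yaw":-0.28}
2 {"x":-0.27,"y":-0.16,"z":0.88,"yaw":-0.28}
3 {"x":-0.27,"y":-0.16,"z":0.88,"yaw":-0.28}
4 {"x":-0.27,"y":-0.17,"z":0.88,"yaw":-0.28}validation failed for argument at $[2]...
```

View pics/s1.png

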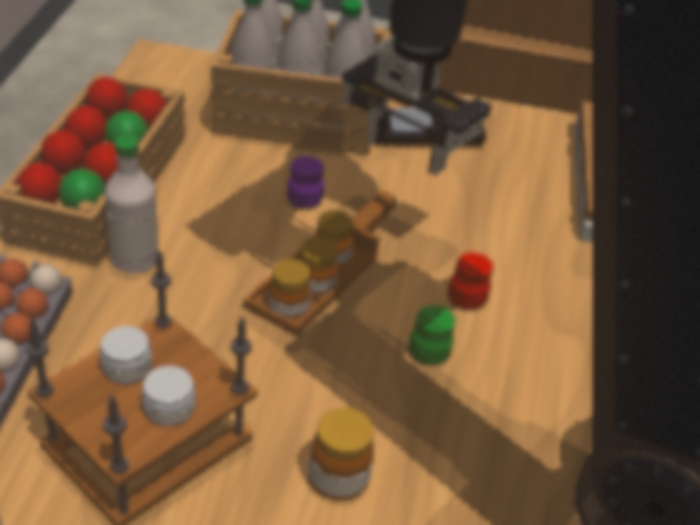

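The view shows the gripper above and behind the handle (crop about (420,130)), the carrier at (315,270), and everything undisturbed. Idle rows need at least one key. Aligning next, then descending.

```bash
python3 -m inch '[{"x":-0.7,"y":-0.39,"z":0.4,"yaw":-0.7},{"x":-0.68,"y":-0.41,"z":0.4,"yaw":-0.7},{"z":0.2},{"z":0}]'
python3 -c "
from h import *
plan(.443,-.388,.022,-110)"
```

```text
t 1.4 pos [ 0.4132 -0.4092  0.1299] rot [ 179.42    0.3  -115.31] F [ 1.5  1.6 -2.2] w 0.0874 D [ 0.0298  0.0212 -0.1079] da 5.31 n 5
0 {"x":-0.26,"y":-0.14,"z":0.86,"yaw":-0.27}
1 {"x":-0.25,"y":-0.15,"z":0.86,"yaw":-0.27}
2 {"x":-0.25,"y":-0.15,"z":0.86,"yaw":-0.27}
3 {"x":-0.25,"y":-0.16,"z":0.86,"yaw":-0.27}
4 {"x":-0.24,"y":-0.16,"z":0.86,"yaw":-0.27}validation failed for argument at $[2]...
```

```bash
python3 -m inch '[{"x":-0.63,"y":-0.35,"z":0.4,"yaw":-0.66},{"x":-0.61,"y":-0.38,"z":0.4,"yaw":-0.66},{"x":0,"y":0,"z":0.3,"yaw":0},{"x":0,"y":0,"z":0,"yaw":0}]'
python3 -c "
from h import *
plan(.443,-.388,.022,-110)"
```

```text
time_s: 1.73
tcp_pos: [0.4442, -0.3846, 0.0997]
eef_rot: [179.3, 0.4, -109.6]
contact_force: [-0.6, -0.2, -0.0]
gripper_width: 0.0881
t 1.73 pos [ 0.4442 -0.3846  0.0997] rot [ 179.3     0.39 -109.56] F [-0.6 -0.2 -0. ] w 0.0881 D [-0.0012 -0.0034 -0.0777] da -0.44 n 4
0 {"x":0.04,"y":0.00,"z":0.78,"yaw":0.03}
1 {"x":0.04,"y":0.00,"z":0.78,"yaw":0.03}
2 {"x":0.04,"y":-0.00,"z":0.78,"yaw":0.03}
3 {"x":0.04,"y":-0.00,"z":0.78,"yaw":0.03}
```

```bash
python3 -m inch '[{"x":0.05,"y":0,"z":1,"yaw":0},{"x":0.05,"y":0,"z":1,"yaw":0},{"x":0.04,"y":0,"z":0.9,"yaw":0}]'
python3 -c "
from h import *
plan(.443,-.388,.022,-110)"
python3 -m inch '[{"x":0,"y":0,"z":0,"yaw":0},{"x":0,"y":0,"z":0,"yaw":0},{"x":0,"y":0,"z":0,"yaw":0},{"x":0,"y":0,"z":0,"yaw":0}]' -1 25
python3 -c "
from h import *
plan(.401,-.251,.022,-121.7)"
```

```text
time_s: 1.98
tcp_pos: [0.4455, -0.3896, 0.0306]
eef_rot: [179.9, 0.3, -109.6]
contact_force: [0.7, 0.5, -0.4]
gripper_width: 0.0879
t 1.98 pos [ 0.4455 -0.3896  0.0306] rot [ 179.85    0.28 -109.58] F [ 0.7  0.5 -0.4] w 0.0879 D [-0.0025  0.0016 -0.0086] da -0.42 n 1
0 {"x":-0.03,"y":0.12,"z":0.34,"yaw":0.10}
time_s: 2.32
tcp_pos: [0.4418, -0.3901, 0.0286]
eef_rot: [179.4, 0.3, -109.8]
contact_force: [0.1, -0.3, -0.3]
gripper_width: 0.0665
t 2.32 pos [ 0.4418 -0.3901  0.0286] rot [ 179.43    0.31 -109.84] F [ 0.1 -0.3 -0.3] w 0.0665 D [-0.0408  0.1391 -0.0066] da -11.86 n 6
0 {"x":-0.78,"y":0.57,"z":0.04,"yaw":0.49}
1 {"x":-0.76,"y":0.60,"z":0.04,"yaw":0.49}
2 {"x":-0.74,"y":0.62,"z":0.04,"yaw":0.49}
3 {"x":-0.72,"y":0.65,"z":0.04,"yaw":0.49}
4 {"x":-0.69,"y":0.67,"z":0.04,"yaw":0.49}
5 {"x":-0.67,"y":0.70,"z":0.04,"yaw":0.49}
```

```bash
python3 -m inch '[{"x":0,"y":0,"z":0.2,"yaw":0},{"x":0,"y":0,"z":0,"yaw":0},{"x":0,"y":0,"z":0,"yaw":0},{"x":0,"y":0,"z":0,"yaw":0},{"x":0,"y":0,"z":0,"yaw":0}]' -1 25
python3 -m inch '[{"x":0,"y":0,"z":0,"yaw":0},{"x":0,"y":0,"z":0,"yaw":0},{"x":0,"y":0,"z":0,"yaw":0}]' 
python3 -c "
from h import *
plan(.401,-.251,.022,-121.7,12)"
```

```text
time_s: 2.73
tcp_pos: [0.444, -0.3915, 0.0279]
eef_rot: [179.9, 0.3, -109.9]
contact_force: [0.4, 0.8, -0.5]
gripper_width: 0.0334
time_s: 2.98
tcp_pos: [0.444, -0.3914, 0.028]
eef_rot: [179.9, 0.3, -109.9]
contact_force: [0.3, -0.7, 0.0]
gripper_width: 0.0279
t 2.98 pos [ 0.444  -0.3914  0.028 ] rot [ 179.88    0.26 -109.87] F [ 0.3 -0.7  0. ] w 0.0279 D [-0.043   0.1404 -0.006 ] da -11.83 n 12
0 {"x":-0.39,"y":0.29,"z":0.02,"yaw":0.25}
1 {"x":-0.39,"y":0.30,"z":0.02,"yaw":0.25}
2 {"x":-0.38,"y":0.31,"z":0.02,"yaw":0.25}
3 {"x":-0.38,"y":0.31,"z":0.02,"yaw":0.25}
4 {"x":-0.37,"y":0.32,"z":0.02,"yaw":0.25}
5 {"x":-0.36,"y":0.33,"z":0.02,"yaw":0.25}
6 {"x":-0.36,"y":0.33,"z":0.02,"yaw":0.25}
7 {"x":-0.35,"y":0.34,"z":0.02,"yaw":0.25}
8 {"x":-0.35,"y":0.34,"z":0.02,"yaw":0.25}
9 {"x":-0.34,"y":0.35,"z":0.02,"yaw":0.25}
10 {"x":-0.34,"y":0.36,"z":0.02,"yaw":0.25}
11 {"x":-0.33,"y":0.36,"z":0.02,"yaw":0.25}
```

Gripped at 27.9 mm, which fits the 28 mm handle. Now sliding it to the pre-insert pose.

```bash
python3 -m inch '[{"x":-0.25,"y":0.19,"z":0,"yaw":0.15},{"x":-0.39,"y":0.3,"z":0,"yaw":0.25},{"x":-0.38,"y":0.31,"z":0,"yaw":0.25},{"x":-0.38,"y":0.31,"z":0,"yaw":0.25},{"x":-0.37,"y":0.32,"z":0,"yaw":0.25}]'
python3 -c "
from h import *
plan(.401,-.251,.027,-121.7,8)"
```

```text
time_s: 3.4
tcp_pos: [0.428, -0.3397, 0.0281]
eef_rot: [-179.9, 0.1, -114.8]
contact_force: [0.8, -4.0, -1.2]
gripper_width: 0.0277
t 3.4 pos [ 0.428  -0.3397  0.0281] rot [-1.7995e+02  9.0000e-02 -1.1482e+02] F [ 0.8 -4.  -1.2] w 0.0277 D [-0.027   0.0887 -0.0011] da -6.88 n 8
0 {"x":-0.35,"y":0.31,"z":0.01,"yaw":0.22}
1 {"x":-0.34,"y":0.31,"z":0.01,"yaw":0.22}
2 {"x":-0.34,"y":0.32,"z":0.01,"yaw":0.22}
3 {"x":-0.33,"y":0.32,"z":0.01,"yaw":0.22}
4 {"x":-0.33,"y":0.33,"z":0.01,"yaw":0.22}
5 {"x":-0.32,"y":0.33,"z":0.01,"yaw":0.22}
6 {"x":-0.32,"y":0.34,"z":0.01,"yaw":0.22}
7 {"x":-0.31,"y":0.34,"z":0.01,"yaw":0.22}
```

```bash
python3 -m inch '[{"x":-0.35,"y":0.31,"z":0,"yaw":0.22},{"x":-0.34,"y":0.31,"z":0,"yaw":0.22},{"x":-0.34,"y":0.32,"z":0,"yaw":0.22},{"x":-0.33,"y":0.32,"z":0,"yaw":0.22},{"x":-0.33,"y":0.33,"z":0,"yaw":0.22}]'
python3 -m inch '[{"x":-0.32,"y":0.33,"z":0,"yaw":0.22},{"x":-0.32,"y":0.34,"z":0,"yaw":0.22},{"x":-0.31,"y":0.34,"z":0,"yaw":0.22},{"x":0,"y":0,"z":0,"yaw":0}]'
python3 - <<'E'
from h import *
plan(.4224,-.2165,.027,-121.7,3)
im,d=cap('top');P=pts('top',d);Z=P[...,2]
e=np.array([.5255,.8508]);n=np.array([-.8508,.5255]);c=np.array([.6115,.0897])
s=(P[...,:2]-c)@e;t=(P[...,:2]-c)@n
m=(s>-.4)&(s<-.12)&(abs(t)<.08)&(Z>.012)&(Z<.05)
q=P[m][:,:2].astype(np.float32);rc=cv2.minAreaRect(q);print(rc, (np.array(rc[0])-c)@e,(np.array(rc[0])-c)@n)
l=(s>-.4)&(s<-.1)&(abs(t)<.06)&(Z>.06)&(Z<.074);
k,L,st,ce=cv2.connectedComponentsWithStats(l.astype(np.uint8))
for i in range(1,k):
    if st[i,4]>30: print('lid',st[i,4],P[L==i].mean(0).round(4),s[L==i].mean().round(4),t[L==i].mean().round(4))
for a in((.3,.5),):
  for sg in(.12,.00): pass
mm=(s>-.13)&(s<.13)&(abs(t)<.12)&(Z>.092)&(Z<.102);print('shelf',cv2.minAreaRect(P[mm][:,:2].astype(np.float32)))
print('shelf mouth-edge s',np.percentile(s[mm],[.5,99.5]),np.percentile(t[mm],[.5,99.5]))
save('t1',cv2.resize(im[90:300,180:460],None,fx=2.5,fy=2.5))
E
```

```text
time_s: 3.82
tcp_pos: [0.4102, -0.2833, 0.0281]
eef_rot: [-179.9, -0.0, -119.6]
contact_force: [0.2, -5.2, -1.3]
gripper_width: 0.0278
time_s: 4.15
tcp_pos: [0.399, -0.248, 0.0282]
eef_rot: [-179.9, -0.0, -122.6]
contact_force: [1.7, 1.7, -2.7]
gripper_width: 0.0281
t 4.15 pos [ 0.399  -0.248   0.0282] rot [-1.7986e+02 -2.0000e-02 -1.2257e+02] F [ 1.7  1.7 -2.7] w 0.0281 D [ 0.0234  0.0315 -0.0012] da 0.87 n 3
0 {"x":-0.52,"y":-0.04,"z":0.02,"yaw":-0.07}
1 {"x":-0.52,"y":-0.04,"z":0.02,"yaw":-0.07}
2 {"x":-0.52,"y":-0.04,"z":0.02,"yaw":-0.07}
((0.5412977337837219, -0.09787765890359879), (0.123685322701931, 0.047635819762945175), 82.98725128173828) -0.196482363091836 -0.03884397165703173
lid 107 [ 0.523  -0.0676  0.0685] -0.1804 -0.0074
shelf ((0.6121638417243958, 0.08999857306480408), (0.2000562846660614, 0.17008687555789948), 58.36715316772461)
shelf mouth-edge s [-0.09881304  0.09919097] [-0.08415168  0.0840533 ]
```

View pics/t1.png

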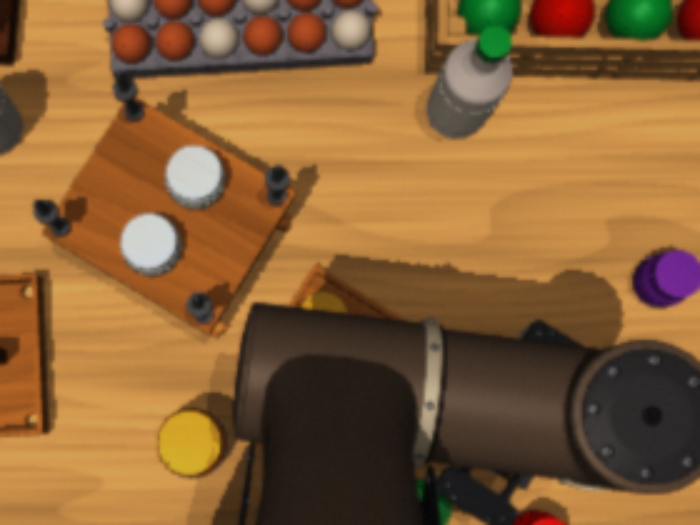

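The top view shows the arm over the carrier, with the leading lid near crop (325,300) just ahead of the mouth. The tins, honey jar and cream2 are unmoved. The shelf re-measures at (.612,.090), 58.4°.

```bash
python3 -c "
from h import *
e=np.array([.5246,.8513]);c=np.array([.612,.090]);q=c-.33*e
plan(q[0],q[1],.028,-121.65,5)"
```

```text
t 4.2 pos [ 0.3996 -0.2484  0.0282] rot [-1.7985e+02 -1.0000e-02 -1.2248e+02] F [ 3.2  3.2 -3.1] w 0.028 D [ 0.0393  0.0575 -0.0002] da 0.83 n 5
0 {"x":-0.56,"y":-0.02,"z":0.00,"yaw":-0.04}
1 {"x":-0.56,"y":-0.02,"z":0.00,"yaw":-0.04}
2 {"x":-0.56,"y":-0.02,"z":0.00,"yaw":-0.04}
3 {"x":-0.56,"y":-0.02,"z":0.00,"yaw":-0.04}
4 {"x":-0.56,"y":-0.02,"z":0.00,"yaw":-0.04}
```

```bash
python3 -m inch '[{"x":-0.3,"y":-0.02,"z":0,"yaw":-0.1},{"x":-0.5,"y":-0.02,"z":0,"yaw":-0.1},{"x":-0.56,"y":-0.02,"z":0,"yaw":0},{"x":-0.56,"y":-0.02,"z":0,"yaw":0},{"x":-0.5,"y":-0.02,"z":0,"yaw":0}]'
python3 - <<'E'
from h import *
e=np.array([.5246,.8513]);c=np.array([.612,.090]);q=c-.25*e
plan(q[0],q[1],.028,-121.65,6)
im,d=cap('side');save('s2',cv2.resize(im[80:290,180:460],None,fx=2.5,fy=2.5))
P=pts('side',d);n=np.array([-e[1],e[0]]);s=(P[...,:2]-c)@e;t=(P[...,:2]-c)@n;Z=P[...,2]
l=(s>-.3)&(s<-.08)&(abs(t)<.06)&(Z>.062)&(Z<.073)
k,L,st,ce=cv2.connectedComponentsWithStats(l.astype(np.uint8))
for i in range(1,k):
    if st[i,4]>20: print('lid',st[i,4],ce[i].round(),P[L==i].mean(0).round(4),s[L==i].mean().round(4),t[L==i].mean().round(4))
E
```

```text
time_s: 4.62
tcp_pos: [0.4296, -0.2012, 0.028]
eef_rot: [179.7, -0.5, -121.6]
contact_force: [-6.0, -6.7, 4.0]
gripper_width: 0.0275
t 4.62 pos [ 0.4296 -0.2012  0.028 ] rot [ 179.71   -0.46 -121.56] F [-6.  -6.7  4. ] w 0.0275 D [0.0513 0.0783 0.    ] da -0.09 n 6
0 {"x":-0.62,"y":-0.02,"z":-0.00,"yaw":0.00}
1 {"x":-0.62,"y":-0.02,"z":-0.00,"yaw":0.00}
2 {"x":-0.62,"y":-0.02,"z":-0.00,"yaw":0.00}
3 {"x":-0.62,"y":-0.02,"z":-0.00,"yaw":0.00}
4 {"x":-0.62,"y":-0.02,"z":-0.00,"yaw":0.00}
5 {"x":-0.62,"y":-0.02,"z":-0.00,"yaw":0.00}
lid 152 [300. 203.] [ 0.4821 -0.1275  0.0694] -0.2533 -0.0035
lid 160 [289. 214.] [ 0.5015 -0.068   0.0691] -0.1925 0.0112
lid 50 [271. 222.] [ 0.5462 -0.0201  0.0695] -0.1282 -0.0017
lid 25 [279. 224.] [ 0.5181 -0.0183  0.0693] -0.1414 0.0232
```

View pics/s2.png

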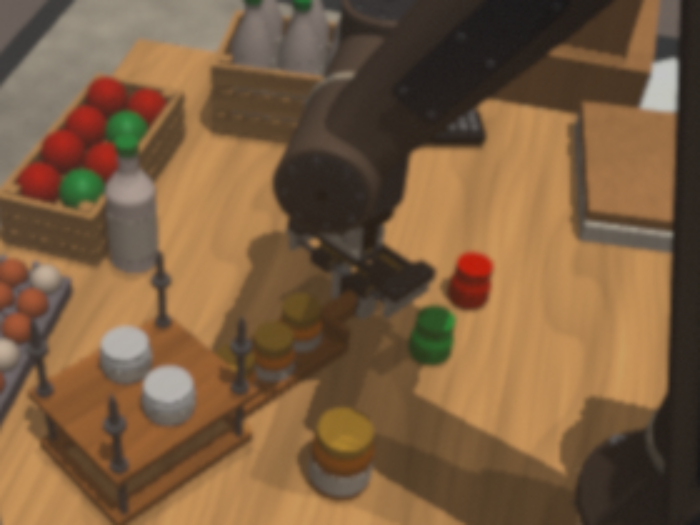

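The side view shows the carrier's nose entering the mouth at crop (250,380), the lids level at 69 mm, the jars upright, and the green and red jars untouched. Continuing the insertion.

```bash
python3 -m inch '[{"x":-0.5,"y":-0.02,"z":0,"yaw":0},{"x":-0.6,"y":-0.02,"z":0,"yaw":0},{"x":-0.6,"y":-0.02,"z":0,"yaw":0},{"x":-0.6,"y":-0.02,"z":0,"yaw":0},{"x":-0.6,"y":-0.02,"z":0,"yaw":0}]'
python3 -c "
from h import *
e=np.array([.5246,.8513]);c=np.array([.612,.090]);q=c-.18*e
print((r.get_state()['tcp_pos'][:2]-c)@e)
plan(q[0],q[1],.028,-121.65,7)"
```

```text
time_s: 5.08
tcp_pos: [0.4648, -0.145, 0.0279]
eef_rot: [179.2, -1.1, -121.5]
contact_force: [-7.1, -9.1, 8.4]
gripper_width: 0.0275
-0.2773114838643112
t 5.08 pos [ 0.4648 -0.145   0.0279] rot [ 179.22   -1.14 -121.52] F [-7.1 -9.1  8.4] w 0.0275 D [0.0528 0.0818 0.0001] da -0.13 n 7
0 {"x":-0.56,"y":-0.01,"z":-0.00,"yaw":0.00}
1 {"x":-0.56,"y":-0.01,"z":-0.00,"yaw":0.00}
2 {"x":-0.56,"y":-0.01,"z":-0.00,"yaw":0.00}
3 {"x":-0.56,"y":-0.01,"z":-0.00,"yaw":0.00}
4 {"x":-0.56,"y":-0.01,"z":-0.00,"yaw":0.00}
5 {"x":-0.56,"y":-0.01,"z":-0.00,"yaw":0.00}
6 {"x":-0.56,"y":-0.01,"z":-0.00,"yaw":0.00}
```

```bash
python3 -m inch '[{"x":-0.5,"y":-0.01,"z":-0.06,"yaw":0},{"x":-0.55,"y":-0.01,"z":-0.03,"yaw":0},{"x":-0.55,"y":-0.01,"z":0,"yaw":0},{"x":-0.55,"y":-0.01,"z":0,"yaw":0}]'
python3 -c "
from h import *
e=np.array([.5246,.8513]);c=np.array([.612,.090]);q=c-.18*e
print((r.get_state()['tcp_pos'][:2]-c)@e)
plan(q[0],q[1],.028,-121.65,5)"
```

```text
time_s: 5.42
tcp_pos: [0.4905, -0.1016, 0.0279]
eef_rot: [178.8, -1.6, -121.6]
contact_force: [-7.0, -9.8, 8.6]
gripper_width: 0.0279
-0.2268579961852691
t 5.42 pos [ 0.4905 -0.1016  0.0279] rot [ 178.81   -1.58 -121.58] F [-7.  -9.8  8.6] w 0.0279 D [0.0271 0.0384 0.0001] da -0.07 n 5
0 {"x":-0.37,"y":-0.02,"z":-0.00,"yaw":0.00}
1 {"x":-0.37,"y":-0.02,"z":-0.00,"yaw":0.00}
2 {"x":-0.37,"y":-0.02,"z":-0.00,"yaw":0.00}
3 {"x":-0.37,"y":-0.02,"z":-0.00,"yaw":0.00}
4 {"x":-0.37,"y":-0.02,"z":-0.00,"yaw":0.00}
```

```bash
python3 -m inch '[{"x":-0.5,"y":-0.02,"z":-0.06,"yaw":0},{"x":-0.5,"y":-0.02,"z":-0.03,"yaw":0},{"x":-0.5,"y":-0.02,"z":-0.02,"yaw":0},{"x":-0.4,"y":-0.02,"z":-0.02,"yaw":0}]'
python3 -c "
from h import *
e=np.array([.5246,.8513]);c=np.array([.612,.090]);q=c-.168*e
print((r.get_state()['tcp_pos'][:2]-c)@e)
plan(q[0],q[1],.028,-121.65,3)"
```

```text
time_s: 5.75
tcp_pos: [0.5157, -0.0617, 0.0283]
eef_rot: [178.5, -2.0, -121.6]
contact_force: [-5.7, -6.9, 4.3]
gripper_width: 0.0278
-0.17964104220999413
t 5.75 pos [ 0.5157 -0.0617  0.0283] rot [ 178.48   -1.95 -121.61] F [-5.7 -6.9  4.3] w 0.0278 D [ 0.0082  0.0086 -0.0003] da -0.04 n 3
0 {"x":-0.16,"y":-0.03,"z":0.00,"yaw":0.00}
1 {"x":-0.16,"y":-0.03,"z":0.00,"yaw":0.00}
2 {"x":-0.16,"y":-0.03,"z":0.00,"yaw":0.00}
```

Close to home now, so small steps until the force rises.

```bash
for i in 1; do python3 -m inch '[{"x":-0.2,"y":-0.02,"z":-0.03,"yaw":0},{"x":-0.2,"y":-0.02,"z":0,"yaw":0}]'; python3 -m inch '[{"x":-0.2,"y":0,"z":0,"yaw":0}]'; python3 -m inch '[{"x":-0.2,"y":0,"z":0,"yaw":0}]'; done
python3 -c "
from h import *
e=np.array([.5246,.8513]);c=np.array([.612,.090]);q=c-.168*e
print((r.get_state()['tcp_pos'][:2]-c)@e)
plan(q[0],q[1],.028,-121.65,3)"
```

```text
time_s: 5.92
tcp_pos: [0.5219, -0.0528, 0.0283]
eef_rot: [178.4, -2.1, -121.5]
contact_force: [-7.6, -9.0, 6.2]
gripper_width: 0.0279
time_s: 6.0
tcp_pos: [0.523, -0.0498, 0.028]
eef_rot: [178.2, -2.4, -121.5]
contact_force: [-7.7, -33.4, 6.3]
gripper_width: 0.0277
time_s: 6.08
tcp_pos: [0.5225, -0.049, 0.0277]
eef_rot: [178.0, -2.9, -121.4]
contact_force: [-6.6, -35.3, 7.0]
gripper_width: 0.0279
-0.1652729825882619
t 6.08 pos [ 0.5225 -0.049   0.0277] rot [ 178.02   -2.9  -121.42] F [ -6.6 -35.3   7. ] w 0.0279 D [ 0.0014 -0.004   0.0003] da -0.23 n 3
0 {"x":0.04,"y":-0.04,"z":-0.00,"yaw":0.02}
1 {"x":0.04,"y":-0.04,"z":-0.00,"yaw":0.02}
2 {"x":0.04,"y":-0.04,"z":-0.00,"yaw":0.02}
```

```bash
python3 -m inch '[{"x":0,"y":0,"z":0,"yaw":0},{"x":0,"y":0,"z":0,"yaw":0}]'; python3 -m inch '[{"x":0,"y":0,"z":0,"yaw":0},{"x":0,"y":0,"z":0,"yaw":0},{"x":0,"y":0,"z":0,"yaw":0},{"x":0,"y":0,"z":0,"yaw":0},{"x":0,"y":0,"z":0,"yaw":0}]' 0.8
python3 -m inch '[{"x":0.1,"y":0,"z":-0.4,"yaw":0},{"x":0.2,"y":0,"z":-0.8,"yaw":0},{"x":0.2,"y":0,"z":-1,"yaw":0},{"x":0,"y":0,"z":-1,"yaw":0},{"x":0,"y":0,"z":-1,"yaw":0}]' 
python3 -m inch '[{"x":0,"y":0,"z":-1,"yaw":0},{"x":0,"y":0,"z":-1,"yaw":0},{"x":0,"y":0,"z":-1,"yaw":0}]'
python3 - <<'E'
from h import *
plan(.470,.3312,.25,-86.35)
E
```

```text
time_s: 6.25
tcp_pos: [0.5228, -0.0499, 0.028]
eef_rot: [178.0, -3.1, -121.4]
contact_force: [-3.1, -0.3, 1.8]
gripper_width: 0.028
time_s: 6.67
tcp_pos: [0.527, -0.0468, 0.0285]
eef_rot: [178.2, -2.7, -121.2]
contact_force: [-0.2, 1.1, -0.1]
gripper_width: 0.0559
time_s: 7.08
tcp_pos: [0.5223, -0.0556, 0.1347]
eef_rot: [177.8, -3.1, -121.2]
contact_force: [-0.0, 0.7, -0.6]
gripper_width: 0.0785
time_s: 7.33
tcp_pos: [0.526, -0.054, 0.2162]
eef_rot: [177.8, -3.0, -121.2]
contact_force: [1.6, 0.0, -0.3]
gripper_width: 0.0787
t 7.33 pos [ 0.526  -0.054   0.2162] rot [ 177.85   -3.04 -121.18] F [ 1.6  0.  -0.3] w 0.0787 D [-0.056   0.3852  0.0338] da 34.83 n 16
0 {"x":-0.75,"y":0.62,"z":-0.08,"yaw":-0.54}
1 {"x":-0.77,"y":0.59,"z":-0.08,"yaw":-0.54}
2 {"x":-0.80,"y":0.56,"z":-0.08,"yaw":-0.54}
3 {"x":-0.82,"y":0.53,"z":-0.08,"yaw":-0.54}
4 {"x":-0.84,"y":0.50,"z":-0.08,"yaw":-0.54}
5 {"x":-0.85,"y":0.47,"z":-0.08,"yaw":-0.54}
6 {"x":-0.87,"y":0.43,"z":-0.08,"yaw":-0.54}
7 {"x":-0.89,"y":0.40,"z":-0.08,"yaw":-0.54}
8 {"x":-0.90,"y":0.37,"z":-0.08,"yaw":-0.54}
9 {"x":-0.92,"y":0.33,"z":-0.08,"yaw":-0.54}
10 {"x":-0.93,"y":0.30,"z":-0.08,"yaw":-0.54}
11 {"x":-0.94,"y":0.26,"z":-0.08,"yaw":-0.54}
12 {"x":-0.95,"y":0.22,"z":-0.08,"yaw":-0.54}
13 {"x":-0.95,"y":0.19,"z":-0.08,"yaw":-0.54}
14 {"x":-0.96,"y":0.15,"z":-0.08,"yaw":-0.54}
15 {"x":-0.97,"y":0.12,"z":-0.08,"yaw":-0.54}
```

```bash
cat >> h.py <<'E'
from scipy.spatial.transform import Rotation as Ro
def plan(x,y,z,yaw,n=None):
    s=r.get_state();p=np.array(s['tcp_pos']);R=Ro.from_euler('xyz',s['eef_rot'],degrees=True);a=s['eef_rot'][2]
    D=np.array([x,y,z])-p; da=(yaw-a+180)%360-180
    n=n or int(np.ceil(max(np.linalg.norm(D)/.025,abs(da)/4)))
    print('t',round(s['time_s'],2),'pos',p.round(4),'rot',np.round(s['eef_rot'],2),'F',np.round(s['contact_force'],1),'w',round(s['gripper_width'],4),'D',D.round(4),'da',round(da,2),'n',n)
    for k in range(n):
        Rk=R*Ro.from_euler('z',-da*k/n,degrees=True); q=Rk.inv().apply(D/n)/.025
        print('%d {"x":%.2f,"y":%.2f,"z":%.2f,"yaw":%.2f}'%(k,*q,-da/n/4))
E
python3 -m inch '[{"x":0,"y":0,"z":-1,"yaw":0},{"x":0,"y":0,"z":-1,"yaw":0},{"x":0,"y":0,"z":-1,"yaw":0}]' 1
python3 -c "
from h import *
plan(.470,.3312,.27,-86.35)"
```

```text
time_s: 7.58
tcp_pos: [0.5292, -0.0524, 0.2983]
eef_rot: [178.0, -2.9, -121.2]
contact_force: [0.6, 0.3, -0.3]
gripper_width: 0.0869
t 7.58 pos [ 0.5292 -0.0524  0.2983] rot [ 177.97   -2.9  -121.17] F [ 0.6  0.3 -0.3] w 0.0869 D [-0.0592  0.3836 -0.0283] da 34.82 n 16
0 {"x":-0.75,"y":0.62,"z":0.06,"yaw":-0.54}
1 {"x":-0.77,"y":0.59,"z":0.06,"yaw":-0.54}
2 {"x":-0.79,"y":0.56,"z":0.06,"yaw":-0.54}
3 {"x":-0.81,"y":0.53,"z":0.06,"yaw":-0.54}
4 {"x":-0.83,"y":0.50,"z":0.06,"yaw":-0.54}
5 {"x":-0.85,"y":0.47,"z":0.06,"yaw":-0.54}
6 {"x":-0.87,"y":0.44,"z":0.06,"yaw":-0.54}
7 {"x":-0.88,"y":0.40,"z":0.06,"yaw":-0.54}
8 {"x":-0.90,"y":0.37,"z":0.06,"yaw":-0.54}
9 {"x":-0.91,"y":0.34,"z":0.06,"yaw":-0.54}
10 {"x":-0.92,"y":0.30,"z":0.06,"yaw":-0.54}
11 {"x":-0.93,"y":0.27,"z":0.06,"yaw":-0.54}
12 {"x":-0.94,"y":0.23,"z":0.06,"yaw":-0.54}
13 {"x":-0.95,"y":0.19,"z":0.06,"yaw":-0.54}
14 {"x":-0.96,"y":0.16,"z":0.06,"yaw":-0.54}
15 {"x":-0.96,"y":0.12,"z":0.06,"yaw":-0.54}
```

```bash
python3 -m inch '[{"x":-0.75,"y":0.62,"z":0,"yaw":-0.54},{"x":-0.77,"y":0.59,"z":0,"yaw":-0.54},{"x":-0.79,"y":0.56,"z":0,"yaw":-0.54},{"x":-0.81,"y":0.53,"z":0,"yaw":-0.54},{"x":-0.83,"y":0.5,"z":0,"yaw":-0.54}]'
python3 -m inch '[{"x":-0.85,"y":0.47,"z":0,"yaw":-0.54},{"x":-0.87,"y":0.44,"z":0,"yaw":-0.54},{"x":-0.88,"y":0.4,"z":0,"yaw":-0.54},{"x":-0.9,"y":0.37,"z":0,"yaw":-0.54},{"x":-0.91,"y":0.34,"z":0,"yaw":-0.54}]'
python3 -m inch '[{"x":-0.92,"y":0.3,"z":0.06,"yaw":-0.54},{"x":-0.93,"y":0.27,"z":0.06,"yaw":-0.54},{"x":-0.94,"y":0.23,"z":0.06,"yaw":-0.54},{"x":-0.95,"y":0.19,"z":0.06,"yaw":-0.54},{"x":-0.96,"y":0.16,"z":0.06,"yaw":-0.54}]'
python3 - <<'E'
from h import *
plan(.470,.3312,.12,-86.35)
im,d=cap('top');P=pts('top',d);Z=P[...,2]
e=np.array([.5246,.8513]);n=np.array([-e[1],e[0]]);c=np.array([.612,.0900])
s=(P[...,:2]-c)@e;t=(P[...,:2]-c)@n
m=(s>-.24)&(s<-.122)&(abs(t)<.03)&(Z>.03)&(Z<.042);q=P[m][:,:2]
print('handle',m.sum(),np.percentile(s[m],[1,99]),np.percentile(t[m],[1,99]))
m=(s>-.135)&(s<-.08)&(abs(t)<.06)&(Z>.036)&(Z<.046);print('endboard',m.sum(),np.percentile(s[m],[1,99]),np.percentile(t[m],[1,99]))
mm=(s>-.13)&(s<.13)&(abs(t)<.12)&(Z>.092)&(Z<.102);print('shelf',mm.sum(),np.percentile(s[mm],[.5,99.5]),np.percentile(t[mm],[.5,99.5]))
save('t2',cv2.resize(im[90:300,120:400],None,fx=2.5,fy=2.5))
E
```

```text
time_s: 8.0
tcp_pos: [0.5127, 0.0674, 0.3096]
eef_rot: [178.3, -1.9, -110.3]
contact_force: [0.9, 0.2, 0.1]
gripper_width: 0.0874
time_s: 8.42
tcp_pos: [0.4909, 0.192, 0.3135]
eef_rot: [178.2, -1.3, -98.9]
contact_force: [0.2, 0.0, -0.7]
gripper_width: 0.0878
time_s: 8.83
tcp_pos: [0.4679, 0.3162, 0.3103]
eef_rot: [178.2, -0.6, -87.5]
contact_force: [0.5, -0.6, 0.1]
gripper_width: 0.0876
t 8.83 pos [0.4679 0.3162 0.3103] rot [178.18  -0.65 -87.51] F [ 0.5 -0.6  0.1] w 0.0876 D [ 0.0021  0.015  -0.1903] da 1.16 n 8
0 {"x":-0.09,"y":-0.04,"z":0.95,"yaw":-0.04}
1 {"x":-0.09,"y":-0.04,"z":0.95,"yaw":-0.04}
2 {"x":-0.09,"y":-0.04,"z":0.95,"yaw":-0.04}
3 {"x":-0.08,"y":-0.04,"z":0.95,"yaw":-0.04}
4 {"x":-0.08,"y":-0.04,"z":0.95,"yaw":-0.04}
5 {"x":-0.08,"y":-0.05,"z":0.95,"yaw":-0.04}
6 {"x":-0.08,"y":-0.05,"z":0.95,"yaw":-0.04}
7 {"x":-0.08,"y":-0.05,"z":0.95,"yaw":-0.04}
handle 376 [-0.21456605 -0.1231013 ] [-0.00929244  0.01871441]
endboard 187 [-0.13435252 -0.09632139] [-0.03908094  0.04706157]
shelf 3951 [-0.09926027  0.09890176] [-0.08403508  0.08441149]
```

View pics/t2.png

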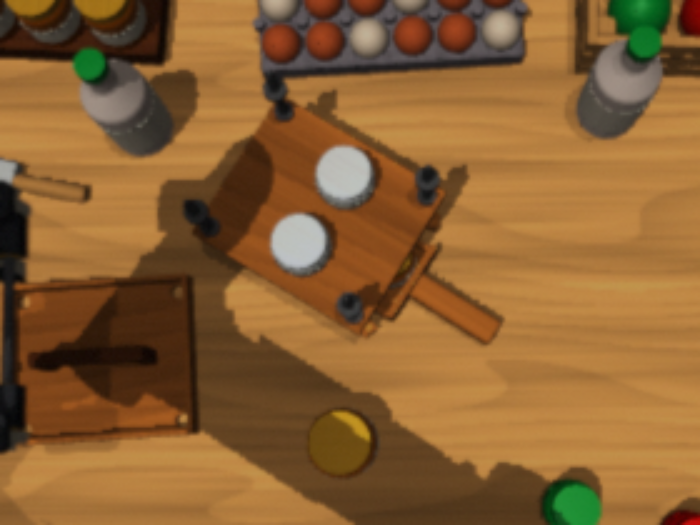

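The top view shows the carrier in the bay with its handle end at crop (490,330), s = -214.6 mm against an expected -215. That agrees with the force stop, so it's home. Tins, honey jar, bottles and brush are unmoved. Descending onto the tray bar next.

```bash
python3 -m inch '[{"x":-0.13,"y":-0.07,"z":1,"yaw":-0.1},{"x":-0.13,"y":-0.07,"z":1,"yaw":-0.1},{"x":-0.13,"y":-0.07,"z":1,"yaw":-0.1},{"x":-0.13,"y":-0.07,"z":1,"yaw":0},{"x":-0.1,"y":-0.05,"z":1,"yaw":0}]'
python3 -c "
from h import *
plan(.470,.3312,.09,-86.35)"
```

```text
time_s: 9.3
tcp_pos: [0.4726, 0.3399, 0.1908]
eef_rot: [178.8, 0.1, -85.6]
contact_force: [0.2, 0.5, 0.0]
gripper_width: 0.0874
t 9.3 pos [0.4726 0.3399 0.1908] rot [ 1.7884e+02  8.0000e-02 -8.5630e+01] F [0.2 0.5 0. ] w 0.0874 D [-0.0026 -0.0087 -0.1008] da -0.72 n 5
0 {"x":0.07,"y":0.01,"z":0.81,"yaw":0.04}
1 {"x":0.07,"y":0.01,"z":0.81,"yaw":0.04}
2 {"x":0.07,"y":0.01,"z":0.81,"yaw":0.04}
3 {"x":0.07,"y":0.01,"z":0.81,"yaw":0.04}
4 {"x":0.07,"y":0.01,"z":0.81,"yaw":0.04}
```

```bash
python3 -m inch '[{"x":0.1,"y":0.02,"z":0.85,"yaw":0.08},{"x":0.07,"y":0.02,"z":0.85,"yaw":0.05},{"x":0.07,"y":0.02,"z":0.85,"yaw":0.05},{"x":0.07,"y":0.01,"z":0.85,"yaw":0},{"x":0.05,"y":0,"z":0.6,"yaw":0}]'
python3 -c "
from h import *
plan(.470,.3312,.054,-86.35)"
```

```text
time_s: 9.72
tcp_pos: [0.4684, 0.3301, 0.0884]
eef_rot: [178.9, 0.1, -86.3]
contact_force: [0.7, -0.2, -0.6]
gripper_width: 0.0878
t 9.72 pos [0.4684 0.3301 0.0884] rot [ 1.7886e+02  1.3000e-01 -8.6310e+01] F [ 0.7 -0.2 -0.6] w 0.0878 D [ 0.0016  0.0011 -0.0344] da -0.04 n 2
0 {"x":-0.02,"y":-0.05,"z":0.69,"yaw":0.00}
1 {"x":-0.02,"y":-0.05,"z":0.69,"yaw":0.00}
```

```bash
python3 -m inch '[{"x":-0.02,"y":-0.05,"z":0.7,"yaw":0},{"x":-0.02,"y":-0.05,"z":0.6,"yaw":0},{"x":0,"y":0,"z":0,"yaw":0}]' -1 40
python3 -c "
from h import *
plan(.470,.3312,.054,-86.35)"
python3 -m inch '[{"x":0,"y":0,"z":0,"yaw":0},{"x":0,"y":0,"z":0,"yaw":0},{"x":0,"y":0,"z":0,"yaw":0},{"x":0,"y":0,"z":0,"yaw":0}]'
python3 -m inch '[{"x":0,"y":0,"z":0,"yaw":0},{"x":0,"y":0,"z":0,"yaw":0},{"x":0,"y":0,"z":0,"yaw":0},{"x":0,"y":0,"z":0,"yaw":0},{"x":0,"y":0,"z":0,"yaw":0}]'
python3 -c "
from h import *
plan(.470,.3312,.26,-86.35)"
```

```text
time_s: 9.97
tcp_pos: [0.469, 0.3294, 0.0536]
eef_rot: [178.7, 0.0, -86.3]
contact_force: [-0.7, -0.1, 1.2]
gripper_width: 0.0729
t 9.97 pos [0.469  0.3294 0.0536] rot [ 1.7872e+02  1.0000e-02 -8.6340e+01] F [-0.7 -0.1  1.2] w 0.0729 D [0.001  0.0018 0.0004] da -0.01 n 1
0 {"x":-0.07,"y":-0.04,"z":-0.02,"yaw":0.00}
time_s: 10.3
tcp_pos: [0.4701, 0.3303, 0.0572]
eef_rot: [178.8, 0.1, -86.3]
contact_force: [0.4, -0.7, -0.3]
gripper_width: 0.0465
time_s: 10.72
tcp_pos: [0.4711, 0.3316, 0.0603]
eef_rot: [179.1, 0.3, -86.3]
contact_force: [1.4, 0.4, -2.1]
gripper_width: 0.0153
t 10.72 pos [0.4711 0.3316 0.0603] rot [179.06   0.34 -86.28] F [ 1.4  0.4 -2.1] w 0.0153 D [-0.0011 -0.0004  0.1997] da -0.07 n 8
0 {"x":-0.00,"y":0.02,"z":-1.00,"yaw":0.00}
1 {"x":-0.00,"y":0.02,"z":-1.00,"yaw":0.00}
2 {"x":-0.00,"y":0.02,"z":-1.00,"yaw":0.00}
3 {"x":-0.00,"y":0.02,"z":-1.00,"yaw":0.00}
4 {"x":-0.00,"y":0.02,"z":-1.00,"yaw":0.00}
5 {"x":-0.00,"y":0.02,"z":-1.00,"yaw":0.00}
6 {"x":-0.00,"y":0.02,"z":-1.00,"yaw":0.00}
7 {"x":-0.00,"y":0.02,"z":-1.00,"yaw":0.00}
```

```bash
python3 -m inch '[{"x":0,"y":0,"z":-0.3,"yaw":0},{"x":0,"y":0.02,"z":-0.6,"yaw":0},{"x":0,"y":0.02,"z":-1,"yaw":0},{"x":0,"y":0.02,"z":-1,"yaw":0},{"x":0,"y":0.02,"z":-1,"yaw":0}]'
python3 -m inch '[{"x":0,"y":0,"z":-1,"yaw":0},{"x":0,"y":0.02,"z":-1,"yaw":0},{"x":0,"y":0.02,"z":-1,"yaw":0},{"x":0,"y":0.02,"z":-1,"yaw":0},{"x":0,"y":0.02,"z":-1,"yaw":0}]'
python3 -c "
from h import *
plan(.612,.090,.30,-121.65,20)"
```

```text
time_s: 11.13
tcp_pos: [0.4656, 0.3259, 0.1532]
eef_rot: [178.2, -0.4, -86.4]
contact_force: [0.8, 0.8, -4.7]
gripper_width: 0.0155
time_s: 11.55
tcp_pos: [0.4642, 0.3239, 0.2831]
eef_rot: [177.7, -0.7, -86.5]
contact_force: [-0.2, -0.3, -3.7]
gripper_width: 0.0157
t 11.55 pos [0.4642 0.3239 0.2831] rot [177.74  -0.68 -86.49] F [-0.2 -0.3 -3.7] w 0.0157 D [ 0.1478 -0.2339  0.0169] da -35.16 n 20
0 {"x":0.49,"y":-0.27,"z":-0.04,"yaw":0.44}
1 {"x":0.48,"y":-0.28,"z":-0.04,"yaw":0.44}
2 {"x":0.47,"y":-0.29,"z":-0.04,"yaw":0.44}
3 {"x":0.46,"y":-0.31,"z":-0.04,"yaw":0.44}
4 {"x":0.45,"y":-0.32,"z":-0.04,"yaw":0.44}
5 {"x":0.44,"y":-0.34,"z":-0.04,"yaw":0.44}
6 {"x":0.43,"y":-0.35,"z":-0.04,"yaw":0.44}
7 {"x":0.42,"y":-0.36,"z":-0.04,"yaw":0.44}
8 {"x":0.41,"y":-0.38,"z":-0.04,"yaw":0.44}
9 {"x":0.39,"y":-0.39,"z":-0.04,"yaw":0.44}
10 {"x":0.38,"y":-0.40,"z":-0.04,"yaw":0.44}
11 {"x":0.37,"y":-0.41,"z":-0.04,"yaw":0.44}
12 {"x":0.36,"y":-0.42,"z":-0.04,"yaw":0.44}
13 {"x":0.34,"y":-0.43,"z":-0.04,"yaw":0.44}
14 {"x":0.33,"y":-0.44,"z":-0.04,"yaw":0.44}
15 {"x":0.32,"y":-0.45,"z":-0.04,"yaw":0.44}
16 {"x":0.30,"y":-0.46,"z":-0.04,"yaw":0.44}
17 {"x":0.29,"y":-0.47,"z":-0.04,"yaw":0.44}
18 {"x":0.27,"y":-0.48,"z":-0.04,"yaw":0.44}
19 {"x":0.26,"y":-0.49,"z":-0.04,"yaw":0.44}
```

```bash
python3 -m inch '[{"x":0.3,"y":-0.17,"z":-0.25,"yaw":0.3},{"x":0.48,"y":-0.28,"z":-0.15,"yaw":0.44},{"x":0.47,"y":-0.29,"z":-0.1,"yaw":0.44},{"x":0.46,"y":-0.31,"z":-0.05,"yaw":0.44},{"x":0.45,"y":-0.32,"z":-0.05,"yaw":0.44}]'
python3 -m inch '[{"x":0.44,"y":-0.34,"z":-0.05,"yaw":0.44},{"x":0.43,"y":-0.35,"z":-0.05,"yaw":0.44},{"x":0.42,"y":-0.36,"z":-0.05,"yaw":0.44},{"x":0.41,"y":-0.38,"z":-0.05,"yaw":0.44},{"x":0.39,"y":-0.39,"z":-0.05,"yaw":0.44}]'
python3 -c "
from h import *
plan(.612,.090,.30,-121.65,10)"
```

```text
time_s: 11.97
tcp_pos: [0.4998, 0.267, 0.3007]
eef_rot: [177.9, -0.8, -95.2]
contact_force: [0.5, 0.5, -4.6]
gripper_width: 0.0153
time_s: 12.38
tcp_pos: [0.5367, 0.1967, 0.2971]
eef_rot: [177.4, -1.9, -105.3]
contact_force: [0.1, 0.1, -3.6]
gripper_width: 0.0157
t 12.38 pos [0.5367 0.1967 0.2971] rot [ 177.4    -1.88 -105.27] F [ 0.1  0.1 -3.6] w 0.0157 D [ 0.0753 -0.1067  0.0029] da -16.38 n 10
0 {"x":0.33,"y":-0.40,"z":-0.02,"yaw":0.41}
1 {"x":0.32,"y":-0.41,"z":-0.02,"yaw":0.41}
2 {"x":0.31,"y":-0.42,"z":-0.02,"yaw":0.41}
3 {"x":0.30,"y":-0.43,"z":-0.02,"yaw":0.41}
4 {"x":0.28,"y":-0.44,"z":-0.02,"yaw":0.41}
5 {"x":0.27,"y":-0.45,"z":-0.02,"yaw":0.41}
6 {"x":0.26,"y":-0.45,"z":-0.02,"yaw":0.41}
7 {"x":0.25,"y":-0.46,"z":-0.02,"yaw":0.41}
8 {"x":0.23,"y":-0.47,"z":-0.02,"yaw":0.41}
9 {"x":0.22,"y":-0.47,"z":-0.02,"yaw":0.41}
```

```bash
python3 -m inch '[{"x":0.33,"y":-0.4,"z":-0.04,"yaw":0.41},{"x":0.32,"y":-0.41,"z":-0.04,"yaw":0.41},{"x":0.31,"y":-0.42,"z":-0.04,"yaw":0.41},{"x":0.3,"y":-0.43,"z":-0.04,"yaw":0.41},{"x":0.28,"y":-0.44,"z":-0.04,"yaw":0.41}]'
python3 -m inch '[{"x":0.27,"y":-0.45,"z":-0.04,"yaw":0.41},{"x":0.26,"y":-0.45,"z":-0.04,"yaw":0.41},{"x":0.25,"y":-0.46,"z":-0.04,"yaw":0.41},{"x":0.2,"y":-0.4,"z":-0.04,"yaw":0.35},{"x":0,"y":0,"z":0,"yaw":0}]'
python3 - <<'E'
from h import *
plan(.612,.090,.30,-121.65)
s=r.get_state();print(Ro.from_euler('xyz',s['eef_rot'],degrees=True).as_matrix().round(3))
c=np.array([.612,.09]);e=np.array([.5246,.8513]);n=np.array([-e[1],e[0]])
for nm in('side','top'):
    im,d=cap(nm);P=pts(nm,d);S=(P[...,:2]-s['tcp_pos'][:2])@e;T=(P[...,:2]-s['tcp_pos'][:2])@n;Z=P[...,2]
    m=(abs(S)<.12)&(abs(T)<.105)&(Z>.225)&(Z<.258)
    A=np.c_[S[m],T[m],np.ones(m.sum())];
    for _ in range(4):
        k=np.linalg.lstsq(A,Z[m],rcond=None)[0]; 
        res=Z-(k[0]*S+k[1]*T+k[2]); m=(abs(S)<.12)&(abs(T)<.105)&(abs(res)<.004); A=np.c_[S[m],T[m],np.ones(m.sum())]
    print(nm,m.sum(),'floor slope deg',np.degrees(k[:2]).round(2),'z',k[2].round(4))
    f=(abs(S)<.125)&(abs(T)<.11)&(Z>.2)&(Z<.30)&(res>.018)&(res<.03)
    if f.sum()>50:
        R=cv2.minAreaRect(P[f][:,:2].astype(np.float32)); print('rim',f.sum(),R)
    save('p_'+nm,im)
    if nm=='side': save('s3',cv2.resize(im[120:330,150:390],None,fx=2.8,fy=2.8))
E
```

```text
time_s: 12.8
tcp_pos: [0.5733, 0.1313, 0.2912]
eef_rot: [177.1, -3.0, -114.8]
contact_force: [-0.7, 0.4, -4.1]
gripper_width: 0.016
time_s: 13.22
tcp_pos: [0.6005, 0.0772, 0.2843]
eef_rot: [176.9, -4.1, -122.4]
contact_force: [0.7, 0.3, -3.7]
gripper_width: 0.0155
t 13.22 pos [0.6005 0.0772 0.2843] rot [ 176.86   -4.14 -122.4 ] F [ 0.7  0.3 -3.7] w 0.0155 D [0.0115 0.0128 0.0157] da 0.75 n 1
0 {"x":-0.63,"y":-0.08,"z":-0.68,"yaw":-0.19}
[[-0.534 -0.841 -0.085]
 [-0.842  0.538 -0.031]
 [ 0.072  0.055 -0.996]]
side 2029 floor slope deg [-3.88  1.97] z 0.2357
rim 555 ((0.5966977477073669, 0.07319286465644836), (0.20248299837112427, 0.1738976538181305), 57.16429901123047)
top 2875 floor slope deg [-4.23  2.56] z 0.2337
rim 690 ((0.5960924029350281, 0.07681630551815033), (0.20169854164123535, 0.1705741584300995), 57.69063949584961)
```

View pics/s3.png

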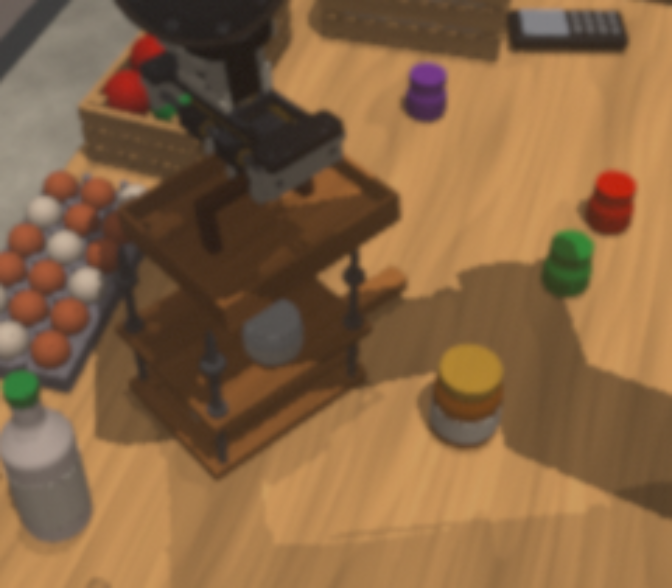

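The side view shows the tray held over the stand, tilted about 4° along the bar with its back end low (crop (215,300)). That is arm sag carried over from row to row. Posts, tins and honey jar are fine. I'll centre it over the posts and measure again.

```bash
cat >> h.py <<'E'
C=np.array([.612,.09]);E=np.array([.5246,.8513]);N=np.array([-E[1],E[0]])
def tray(lo=-.075,hi=-.03):
    s=r.get_state();p=s['tcp_pos'];out=[]
    for nm in('side','top'):
        im,d=cap(nm);P=pts(nm,d);S=(P[...,:2]-p[:2])@E;T=(P[...,:2]-p[:2])@N;Z=P[...,2]
        m=(abs(S)<.12)&(abs(T)<.105)&(Z>p[2]+lo)&(Z<p[2]+hi)
        for _ in range(4):
            k=np.linalg.lstsq(np.c_[S[m],T[m],np.ones(m.sum())],Z[m],rcond=None)[0]
            res=Z-(k[0]*S+k[1]*T+k[2]); m=(abs(S)<.12)&(abs(T)<.105)&(abs(res)<.004)
        f=(abs(S)<.125)&(abs(T)<.11)&(res>.019)&(res<.029)
        R=cv2.minAreaRect(P[f][:,:2].astype(np.float32)); nrm=k[0]*E+k[1]*N
        u=np.array(R[0])+.034*nrm   # underside centre
        print(nm,m.sum(),f.sum(),'slope s,t deg',np.degrees(k[:2]).round(2),'floor z',k[2].round(4),'rim size',np.round(R[1],4),'ang',round(R[2],2),'under-centre s,t',((u-C)@E).round(4),((u-C)@N).round(4),'corner z (underside) ++ +- -+ --',[round(k[2]-.010+k[0]*a*.085+k[1]*b*.07,4) for a in(1,-1) for b in(1,-1)])
        out.append(im)
    return out
E
python3 -c "
from h import *
p=r.get_state()['tcp_pos'];plan(p[0]+.0169,p[1]+.0157,p[2]+.006,-121.6,3)"
```

```text
t 13.32 pos [0.5997 0.0786 0.2843] rot [ 176.81   -4.11 -122.24] F [-0.6  0.2 -4.7] w 0.0156 D [0.0169 0.0157 0.006 ] da 0.64 n 3
0 {"x":-0.29,"y":-0.07,"z":-0.11,"yaw":-0.05}
1 {"x":-0.29,"y":-0.07,"z":-0.11,"yaw":-0.05}
2 {"x":-0.29,"y":-0.08,"z":-0.11,"yaw":-0.05}
```

```bash
python3 -m inch '[{"x":-0.29,"y":-0.08,"z":-0.11,"yaw":-0.06},{"x":-0.29,"y":-0.08,"z":-0.11,"yaw":-0.06},{"x":-0.29,"y":-0.09,"z":-0.08,"yaw":-0.05}]'
python3 -c "
from h import *
tray()
plan(.612,.09,.28,-121.6,1)"
```

```text
time_s: 13.57
tcp_pos: [0.6168, 0.0942, 0.2897]
eef_rot: [176.7, -4.1, -121.5]
contact_force: [0.1, 0.1, -2.9]
gripper_width: 0.0154
side 2094 554 slope s,t deg [-4.42  2.04] floor z 0.2408 rim size [0.2019 0.1755] ang 58.24 under-centre s,t -0.0018 -0.0001 corner z (underside) ++ +- -+ -- [np.float64(0.2267), np.float64(0.2217), np.float64(0.2398), np.float64(0.2348)]
top 2888 708 slope s,t deg [-4.21  2.56] floor z 0.2396 rim size [0.2013 0.1709] ang 58.6 under-centre s,t 0.0024 0.0018 corner z (underside) ++ +- -+ -- [np.float64(0.2264), np.float64(0.2202), np.float64(0.2389), np.float64(0.2327)]
t 13.67 pos [0.6175 0.095  0.2893] rot [ 176.7    -4.1  -121.51] F [-0.1 -0.4 -4.5] w 0.0156 D [-0.0055 -0.005  -0.0093] da -0.09 n 1
0 {"x":0.26,"y":0.06,"z":0.40,"yaw":0.02}
```

Run:
```python
from h import *
for nm in('top','side'):
    A=np.load(f'pics/{nm}0.npz');P=pts(nm,A['d']);S=(P[...,:2]-C)@E;T=(P[...,:2]-C)@N;Z=P[...,2]
    m=(abs(S)<.13)&(abs(T)<.12)&(Z>.091)&(Z<.103)
    R=cv2.minAreaRect(P[m][:,:2].astype(np.float32));c=np.array(R[0])-C;print(nm,'shelf',np.round(R[1],4),round(R[2],2),'s,t',(c@E).round(4),(c@N).round(4),np.median(Z[m]).round(4))
    for lo,hi in((.165,.178),(.195,.213)):
      o=[]
      for a in(1,-1):
        for b in(1,-1):
          f=(abs(S-a*.085)<.02)&(abs(T-b*.07)<.02)&(Z>lo)&(Z<hi)
          o.append((S[f].mean()-a*.085,T[f].mean()-b*.07))
      print(nm,lo,np.round(o,4).tolist(),np.mean(o,0).round(4))
    print('cam dir s,t',(np.array(r.camera_info(nm)['pose'])[:2,3]-C)@E,(np.array(r.camera_info(nm)['pose'])[:2,3]-C)@N)
```

```text
top shelf [0.201  0.1705] 58.36 s,t 0.0004 -0.0003 0.0972
top 0.165 [[-0.0025, 0.0005], [-0.0022, 0.0016], [-0.0007, 0.0005], [-0.0007, 0.0018]] [-0.0015  0.0011]
top 0.195 [[-0.0016, 0.0002], [-0.0013, 0.0011], [-0.0003, 0.0], [0.0, 0.0009]] [-0.0008  0.0006]
cam dir s,t -0.20311447254637977 0.14693704237082342
side shelf [0.2028 0.174 ] 58.11 s,t -0.002 -0.0021 0.0984
side 0.165 [[0.0001, 0.0008], [-0.0, 0.0014], [0.0015, 0.0002], [0.0005, 0.0014]] [0.0005 0.001 ]
side 0.195 [[0.0, -0.0004], [-0.0006, -0.0], [-0.0002, -0.0006], [-0.0007, 0.0003]] [-0.0004 -0.0002]
cam dir s,t 0.44361060135091684 0.6442223358132302
```

```bash
python3 -c "
from h import *
plan(.6175,.0936,.268,-121.7,2)"
```

```text
t 13.67 pos [0.6175 0.095  0.2893] rot [ 176.7    -4.1  -121.51] F [-0.1 -0.4 -4.5] w 0.0156 D [-0.     -0.0014 -0.0213] da -0.19 n 2
0 {"x":-0.01,"y":-0.04,"z":0.43,"yaw":0.02}
1 {"x":-0.01,"y":-0.04,"z":0.43,"yaw":0.02}
```

```bash
python3 -m inch '[{"x":-0.01,"y":-0.04,"z":0.3,"yaw":0.02},{"x":-0.01,"y":-0.04,"z":0.3,"yaw":0.02}]' -1 15
python3 - <<'E'
from h import *
a=tray()
save('s4',cv2.resize(a[0][160:290,170:310],None,fx=4.5,fy=4.5))
plan(.6175,.0936,.255,-121.7,2)
E
```

```text
time_s: 13.83
tcp_pos: [0.6191, 0.0954, 0.2748]
eef_rot: [176.8, -4.0, -121.6]
contact_force: [0.6, 0.5, -4.2]
gripper_width: 0.0154
side 2067 529 slope s,t deg [-4.08  2.07] floor z 0.2258 rim size [0.2014 0.1739] ang 58.39 under-centre s,t 0.0011 -0.0012 corner z (underside) ++ +- -+ -- [np.float64(0.2123), np.float64(0.2072), np.float64(0.2244), np.float64(0.2194)]
top 2769 677 slope s,t deg [-4.05  2.61] floor z 0.2228 rim size [0.2007 0.1709] ang 58.38 under-centre s,t 0.0022 0.0016 corner z (underside) ++ +- -+ -- [np.float64(0.2099), np.float64(0.2036), np.float64(0.222), np.float64(0.2156)]
t 13.93 pos [0.6181 0.0948 0.2735] rot [ 176.69   -4.12 -121.6 ] F [-0.5 -1.  -4.3] w 0.0158 D [-0.0006 -0.0012 -0.0185] da -0.1 n 2
0 {"x":0.00,"y":-0.02,"z":0.37,"yaw":0.01}
1 {"x":0.00,"y":-0.02,"z":0.37,"yaw":0.01}
```

View pics/s4.png

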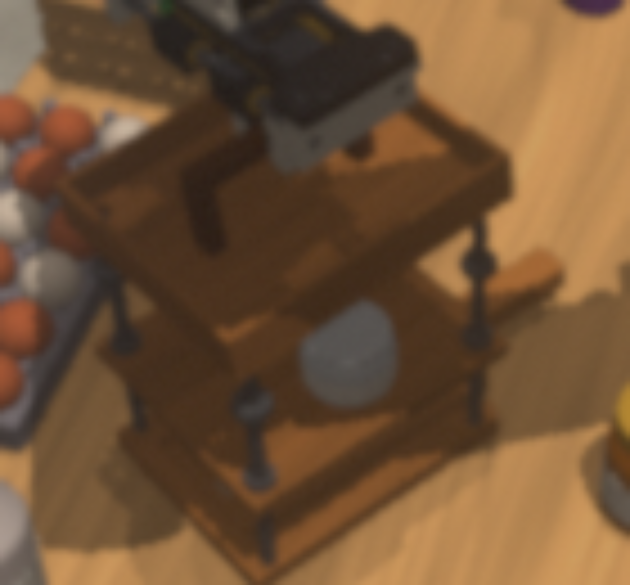

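The side view shows the tray over the posts with its back corners just at the tip height (near post at crop (250,390)). It looks centred to within about 2 mm. Continuing down gently.

```bash
python3 -m inch '[{"x":0.02,"y":-0.02,"z":0.25,"yaw":0.01},{"x":0.02,"y":-0.02,"z":0.25,"yaw":0.01}]'
python3 - <<'E'
from h import *
a=tray()
plan(.6165,.0930,.245,-121.7,2)
E
```

```text
time_s: 14.1
tcp_pos: [0.6175, 0.0929, 0.261]
eef_rot: [176.8, -4.1, -121.7]
contact_force: [0.1, -0.1, -3.8]
gripper_width: 0.0157
side 2029 510 slope s,t deg [-4.3   2.08] floor z 0.2121 rim size [0.2016 0.1739] ang 58.29 under-centre s,t -0.002 -0.0008 corner z (underside) ++ +- -+ -- [np.float64(0.1982), np.float64(0.1931), np.float64(0.211), np.float64(0.2059)]
top 2692 664 slope s,t deg [-4.16  2.66] floor z 0.2096 rim size [0.201  0.1707] ang 58.27 under-centre s,t -0.0006 0.0016 corner z (underside) ++ +- -+ -- [np.float64(0.1967), np.float64(0.1902), np.float64(0.209), np.float64(0.2025)]
t 14.2 pos [0.617  0.0927 0.2604] rot [ 176.7    -4.16 -121.68] F [-0.   0.  -4.3] w 0.0157 D [-0.0005  0.0003 -0.0154] da -0.02 n 2
0 {"x":-0.02,"y":-0.01,"z":0.31,"yaw":0.00}
1 {"x":-0.02,"y":-0.01,"z":0.31,"yaw":0.00}
```

No contact force, with the back corners already below the tip height, so both back holes are on their posts. Continuing.

```bash
python3 -m inch '[{"x":-0.03,"y":0,"z":0.25,"yaw":0},{"x":-0.02,"y":0,"z":0.25,"yaw":0}]'
python3 - <<'E'
from h import *
a=tray()
plan(.6165,.0930,.235,-121.7,2)
E
```

```text
time_s: 14.37
tcp_pos: [0.6172, 0.0931, 0.2485]
eef_rot: [176.8, -4.1, -121.7]
contact_force: [0.3, -0.5, -4.5]
gripper_width: 0.0156
side 1992 526 slope s,t deg [-4.3  2.1] floor z 0.1994 rim size [0.201  0.1748] ang 57.99 under-centre s,t -0.0021 -0.0001 corner z (underside) ++ +- -+ -- [np.float64(0.1856), np.float64(0.1805), np.float64(0.1984), np.float64(0.1932)]
top 2639 636 slope s,t deg [-4.19  2.47] floor z 0.1968 rim size [0.2016 0.1707] ang 58.31 under-centre s,t -0.0001 0.002 corner z (underside) ++ +- -+ -- [np.float64(0.1837), np.float64(0.1776), np.float64(0.1961), np.float64(0.19)]
t 14.47 pos [0.6168 0.0931 0.2476] rot [ 176.74   -4.14 -121.69] F [ 0.2  0.2 -3.8] w 0.016 D [-0.0003 -0.0001 -0.0126] da -0.01 n 2
0 {"x":-0.01,"y":-0.01,"z":0.25,"yaw":0.00}
1 {"x":-0.01,"y":-0.01,"z":0.25,"yaw":0.00}
```

All four holes are on the posts with no load. Now lowering to the collars in small steps.

```bash
python3 -m inch '[{"x":0,"y":0,"z":0.2,"yaw":0}]'; python3 -m inch '[{"x":0,"y":0,"z":0.15,"yaw":0}]'; python3 -m inch '[{"x":0,"y":0,"z":0.15,"yaw":0}]'; python3 -m inch '[{"x":0,"y":0,"z":0.15,"yaw":0}]'
python3 - <<'E'
from h import *
a=tray()
E
```

```text
time_s: 14.55
tcp_pos: [0.617, 0.093, 0.2435]
eef_rot: [176.8, -4.1, -121.7]
contact_force: [0.8, 1.1, -3.8]
gripper_width: 0.0159
time_s: 14.63
tcp_pos: [0.6165, 0.0928, 0.2392]
eef_rot: [176.8, -4.1, -121.7]
contact_force: [-2.6, -1.0, -0.9]
gripper_width: 0.0158
time_s: 14.72
tcp_pos: [0.6162, 0.0924, 0.2356]
eef_rot: [176.8, -4.1, -121.7]
contact_force: [-2.7, -2.0, -0.4]
gripper_width: 0.0157
time_s: 14.8
tcp_pos: [0.6156, 0.0918, 0.232]
eef_rot: [176.8, -4.2, -121.7]
contact_force: [-3.8, -2.0, 1.2]
gripper_width: 0.0156
side 1938 531 slope s,t deg [-0.46  0.78] floor z 0.1832 rim size [0.2028 0.1738] ang 58.21 under-centre s,t 0.0 -0.0014 corner z (underside) ++ +- -+ -- [np.float64(0.1735), np.float64(0.1716), np.float64(0.1749), np.float64(0.173)]
top 2550 574 slope s,t deg [0.   0.67] floor z 0.1813 rim size [0.2008 0.1705] ang 58.09 under-centre s,t 0.0023 0.0006 corner z (underside) ++ +- -+ -- [np.float64(0.1721), np.float64(0.1705), np.float64(0.1721), np.float64(0.1704)]
```

It pivoted level on contact. About 0.7° remains across the tray, so one or two more gentle steps.

```bash
python3 -m inch '[{"x":0.02,"y":0,"z":0.12,"yaw":0}]'; python3 -m inch '[{"x":0.02,"y":0,"z":0.12,"yaw":0}]'; python3 -m inch '[{"x":0,"y":0,"z":0.1,"yaw":0}]'
python3 - <<'E'
from h import *
a=tray()
E
```

```text
time_s: 14.98
tcp_pos: [0.6153, 0.0916, 0.2298]
eef_rot: [176.9, -4.1, -121.7]
contact_force: [-7.4, 5.7, 25.0]
gripper_width: 0.0162
time_s: 15.07
tcp_pos: [0.6153, 0.0916, 0.2297]
eef_rot: [177.0, -4.0, -121.6]
contact_force: [-11.6, 4.3, 24.9]
gripper_width: 0.016
time_s: 15.15
tcp_pos: [0.6153, 0.0917, 0.2298]
eef_rot: [177.1, -3.9, -121.6]
contact_force: [-6.9, -1.4, 9.5]
gripper_width: 0.016
side 1943 531 slope s,t deg [-0.08 -0.05] floor z 0.1816 rim size [0.2015 0.175 ] ang 57.86 under-centre s,t 0.0005 -0.0027 corner z (underside) ++ +- -+ -- [np.float64(0.1715), np.float64(0.1716), np.float64(0.1717), np.float64(0.1718)]
top 2558 557 slope s,t deg [0.14 0.11] floor z 0.1804 rim size [0.2005 0.1704] ang 58.13 under-centre s,t 0.0023 -0.0002 corner z (underside) ++ +- -+ -- [np.float64(0.1707), np.float64(0.1704), np.float64(0.1703), np.float64(0.17)]
```

Seated level: all the corners read 170–172 mm and the contact is firm. Releasing and lifting off straight up along the tool.

```bash
python3 -m inch '[{"x":0,"y":0,"z":0,"yaw":0},{"x":0,"y":0,"z":0,"yaw":0},{"x":0,"y":0,"z":0,"yaw":0},{"x":0,"y":0,"z":0,"yaw":0},{"x":0,"y":0,"z":0,"yaw":0}]' 0.2
python3 -m inch '[{"x":0,"y":0,"z":-0.2,"yaw":0},{"x":0,"y":0,"z":-0.5,"yaw":0},{"x":0,"y":0,"z":-1,"yaw":0},{"x":0,"y":0,"z":-1,"yaw":0},{"x":0,"y":0,"z":-1,"yaw":0}]'
python3 -m inch '[{"x":0,"y":0,"z":-1,"yaw":0},{"x":1,"y":0.5,"z":-0.3,"yaw":0},{"x":1,"y":0.5,"z":0,"yaw":0},{"x":1,"y":0.5,"z":0,"yaw":0},{"x":1,"y":0.5,"z":0,"yaw":0}]'
python3 -m inch '[{"x":1,"y":0.5,"z":0,"yaw":0},{"x":1,"y":0.5,"z":0,"yaw":0},{"x":1,"y":0.5,"z":0,"yaw":0},{"x":1,"y":0.5,"z":0,"yaw":0}]'
python3 - <<'E'
from h import *
s=r.get_state();print(s['time_s'],s['tcp_pos'])
o=[]
for nm in('side','top'):
    im,d=cap(nm);P=pts(nm,d);S=(P[...,:2]-C)@E;T=(P[...,:2]-C)@N;Z=P[...,2]
    m=(abs(S)<.09)&(abs(T)<.075)&(Z>.172)&(Z<.19);k=np.linalg.lstsq(np.c_[S[m],T[m],np.ones(m.sum())],Z[m],rcond=None)[0]
    print(nm,m.sum(),np.degrees(k[:2]).round(2),'floor z',k[2].round(4))
    h=(S>-.23)&(S<-.14)&(abs(T)<.03)&(Z>.03)&(Z<.042);print('handle end',h.sum(),np.percentile(S[h],1) if h.sum()>20 else '')
    o.append(im[80:330,130:430])
save('fin',np.hstack([cv2.resize(a,(400,333)) for a in o]))
E
```

```text
time_s: 15.67
tcp_pos: [0.6176, 0.093, 0.2325]
eef_rot: [177.4, -3.5, -121.5]
contact_force: [-0.3, 0.5, -0.3]
gripper_width: 0.0439
time_s: 16.08
tcp_pos: [0.622, 0.095, 0.3212]
eef_rot: [176.9, -4.1, -121.6]
contact_force: [1.2, -0.2, 0.1]
gripper_width: 0.0523
time_s: 16.5
tcp_pos: [0.5332, 0.0381, 0.3687]
eef_rot: [177.1, -3.9, -121.5]
contact_force: [-0.2, -0.4, 0.5]
gripper_width: 0.0527
time_s: 16.83
tcp_pos: [0.4343, -0.0234, 0.3792]
eef_rot: [177.2, -3.9, -121.5]
contact_force: [0.2, -0.8, 1.0]
gripper_width: 0.0528
16.8333 [ 0.43434257 -0.0234315   0.37917475]
side 1855 [-0.09 -0.04] floor z 0.1816
handle end 145 -0.2160165584862965
top 532 [-0.3   0.17] floor z 0.1807
handle end 0
```

View pics/fin.png

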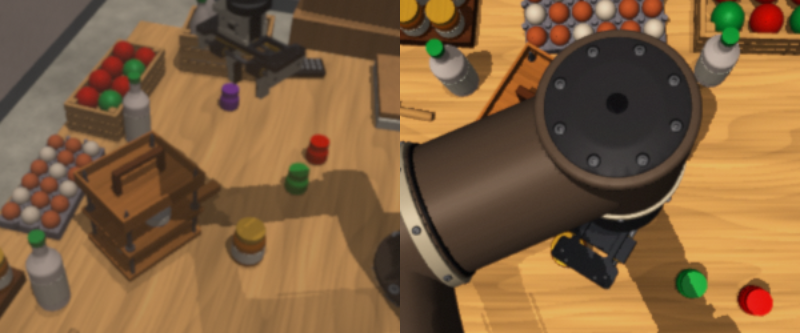

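The side view shows the tray level on the stand, the carrier handle protruding at (208,190), and the other stock in place. The arm is clear; settle it and hand in.

```bash
python3 -m inch '[{"x":0,"y":0,"z":-0.1,"yaw":0},{"x":0,"y":0,"z":0,"yaw":0},{"x":0,"y":0,"z":0,"yaw":0}]'; python3 -c "
from plant import r
s=r.get_state();print(s['tcp_pos'],s['contact_force']);print(r.close_job())"
```

```text
time_s: 17.18
tcp_pos: [0.4331, -0.0246, 0.3851]
eef_rot: [177.4, -3.6, -121.6]
contact_force: [-0.2, 0.1, -0.7]
gripper_width: 0.0523
[ 0.43311929 -0.02464543  0.38512188] [-0.23320634  0.06206331 -0.73177015]
the job is handed in; nothing more can be done
None
```

I slid the jam carrier handle-outward into the bay until it met the back stop, then lowered the top tray over the four posts onto its collars. The job was handed in at about 17 s with the arm clear of everything.

**Carrier:** the push met the stop at about 35 N. The outer end of the handle then read -215 mm from the top camera and -216 mm from the side, where fully home is -215 mm. It sits about 4 mm to one side, within the 8 mm of play.

**Jars:** they stood upright with level lids as the carrier entered the bay. They are hidden under the shelf now, so I could not check them again at the end.

**Top tray:** it hung tilted about 4° from arm sag while carried, but it levelled as it touched the collars. The largest wrist force I saw while seating it was about 28 N.
- **Seated height:** just before release, all four corners read 170–172 mm, with the collars at 170 mm.
- **Level:** after release the floor was level to within 0.1° from the side camera. The top camera read up to 0.3°, but the arm was partly blocking its view.

**Stock and brush:** the tins, honey jar, bottles and brush looked unmoved in the pictures. I judged that by eye and did not measure it. The brush and one tin were out of view in the last picture.

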